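# Put the counter stamps back in their caddy

### The arm

A 6-joint arm with a two-finger parallel gripper is mounted at the origin on the work surface. World frame = base frame: x ahead of the robot, y to its left, z up, the work surface at z = 0. Lengths are in m, angles in rad, forces in N, time in s.
With the tool pointing down it reaches from about 0.25 to 0.775 m from the base axis. Payload 8.9 kg.
Tool frame: the origin (TCP) lies between the finger pads; the fingertips stand 25 mm ahead of it and the grasp point (between the pads) lies 6 mm ahead of it; z points along the fingers, x is the direction in which the jaws open and shut, and the axes are right-handed (so a half turn about z gives the same grasp; the last joint's range is limited). The gripper opens to 85 mm and grips with 20 to 120 N. Pads are 22 mm wide; open, the fingers measure 114 mm over their backs; the gripper's body (76 mm by 85 mm) begins 54 mm behind the grasp point. The pads swing forward as they close: fully open they stand 13 mm farther back than shut.
Start: joints at [1.199, 0.291, -0.153, 1.127, 0, 1.431], TCP at [0.121, 0.511, 0.256] pointing down, gripper open.
Joint ranges: [-2.52, 2.52], [-0.91, 1.74], [-1.3, 1.37], [-1.96, 2.02], [-1.52, 1.47], [-3.14, 3.14]. Speed limits (rad/s): [2.22, 2.22, 2.79, 3.14, 3.14, 3.14].

### API

Orientations are given as a rotation vector (axis times angle).
In Python, from bench import * gives the robot as it stands. The module is installed in compiled form; this text tells all that it offers.
- The arm moves only by the shell command python3 -m creep 'ROWS' [FORCE]. ROWS is JSON, a list of rows, each an object of numbers: "jaw": the closure, from 0 (fully open) to 1 (shut); "dx", "dy", "dz": the shift along the tool's x, y, z in m; "ax", "ay", "az": the turn, a rotation vector about the tool's x, y, z in degrees. In form: [{"jaw": .., "dx": .., "dy": .., "dz": .., "ax": .., "ay": .., "az": ..}, ...]. A call has 1 to 12 rows; each row shifts and turns the commanded pose from where the row before left it, along the tool's axes as they then stand; what a row does not reach is not made up. A row lasts 1/12 s, in which the tool goes at most 41.7 mm and 7.16 degrees, less where a joint would pass 70% of its speed; a pose out of reach is approached as far as the arm can. A call with a gripper value outside its range is refused whole. The fingers move at their own pace and stop on an object; FORCE is the grip in N (left out, the last holds). Time passes only in rows, so rows that do not move let the fingers close. It gives the time, the measured TCP pose, the force and the opening at its end, in the units of the state.
- read_state(): the state, without advancing time (a new reading comes with each control period).
- snapshot(name): name is "scene" or "top" or "wrist"; returns a dict with "pixels" (480x640x3 uint8, red, green, blue), "fx", "fy", "cx", "cy" (pixels), "extrinsics" (4x4, takes a point from world to camera coordinates); the wrist camera has in their place "mount" (4x4, takes a point from camera to tool coordinates, whose origin is the TCP and whose axes are the tool frame's). Camera axes: x right, y down, z forward; pixel columns grow to the right and rows downward; lengths in m; the calibration is good to about 2 mm. The wrist camera is an equidistant fisheye: a pixel r from the principal point sees the ray r / f radians off the axis. A picture is of the moment at which its call begins: read the wrist's pose just before it. There is no depth.
- sign_off(): hands the job in, once; it reports no verdict.
The state is a dict: "clock": time; "joints": joint angles; "qvel": joint speeds; "joint_torque": joint torques, N m; "ee_pos": TCP position; "orientation": TCP orientation; "ft_force": force on the tool from outside, world axes, zero at the start; "moment": the same for the moment, N m; "finger_gap": opening from 0.0 (shut) to 1.0 (fully open).
Only numpy, scipy, OpenCV 4.12 (cv2) and the standard library are available. Lean on these libraries where they do the work, as an engineer would, in place of code of your own. Each camera call takes 0.05 s, during which the arm holds its last target.

### The job

Clear the stamps off the service counter: put the round, the square and the long stamp into the caddy, each standing upright in the rest whose recess has the shape of its plate, with the plate flat on the recess floor. Leave the three look-alikes (the three-cornered stamp, the wide-footed paperweight and the bare spare handle) standing where they are.

Things in the scene. Friction and masses are not known exactly. Their poses are not given: they have to be found in the camera images.
- stamp_round: Loose hand stamp, about 90 g, 80 mm tall, standing upright: a black round plate 42 mm across and 12 mm thick. On it stands a turned wooden handle, the same on all the stamps: a straight round grip 26 mm across from 46 to 70 mm above the origin (narrower neck below, domed top at 80 mm). Origin: centre of its underside; z up.
- stamp_square: Loose hand stamp, about 90 g, 80 mm tall, standing upright: a black square plate 40 x 40 mm, 12 mm thick. On it stands a turned wooden handle, the same on all the stamps: a straight round grip 26 mm across from 46 to 70 mm above the origin (narrower neck below, domed top at 80 mm). Origin: centre of its underside; z up. x and y along the plate's sides.
- stamp_long: Loose hand stamp, about 90 g, 80 mm tall, standing upright: a black oblong plate 64 x 24 mm, 12 mm thick. On it stands a turned wooden handle, the same on all the stamps: a straight round grip 26 mm across from 46 to 70 mm above the origin (narrower neck below, domed top at 80 mm). Origin: centre of its underside; z up. x along the plate's 64 mm side.
- rest_round: Fixed white block 92 x 74 x 12 mm in the grey caddy, with one recess centred in it, 8 mm deep, with a black floor: a round recess 60 mm across. Origin: centre of the block's underside, 5 mm above the table; the recess floor is 4 mm and the block's top 12 mm above the origin. x along the block's 92 mm side, y along its 74 mm side, z up. The three rests change order from start to start.
- rest_square: Fixed white block 92 x 74 x 12 mm in the grey caddy, with one recess centred in it, 8 mm deep, with a black floor: a square recess 56 x 56 mm. Origin: centre of the block's underside, 5 mm above the table; the recess floor is 4 mm and the block's top 12 mm above the origin. x along the block's 92 mm side, y along its 74 mm side, z up. The three rests change order from start to start.
- rest_long: Fixed white block 92 x 74 x 12 mm in the grey caddy, with one recess centred in it, 8 mm deep, with a black floor: an oblong recess 82 mm along x by 40 mm along y. Origin: centre of the block's underside, 5 mm above the table; the recess floor is 4 mm and the block's top 12 mm above the origin. x along the block's 92 mm side, y along its 74 mm side, z up. The three rests change order from start to start.
- caddy: Fixed grey tray 106 x 242 mm, rim 14 mm high, that holds the three rests in a row along its 242 mm side, at 76 mm pitch. Origin: centre of its underside; x along its 106 mm side, y along its 242 mm side. It lies elsewhere and turned at each start.
- stamp_triangle: Look-alike to leave alone: loose stamp like the others, 80 mm tall, but with a black three-cornered plate (corners 30 mm from the centre), 12 mm thick. Origin: centre of its underside; z up.
- paperweight: Look-alike to leave alone: loose heavy paperweight with the same wooden handle, 80 mm tall, on a large black round foot 64 mm across and 12 mm thick. Origin: centre of its underside; z up.
- spare_handle: Look-alike to leave alone: a loose bare wooden handle, 68 mm tall, 26 to 30 mm across, standing upright with no plate under it; it tips easily. Origin: centre of its underside; z up.

How it is judged:
By the outcome, as a careful person would: the job done as asked, in the order asked, and still so for the second after the job is handed in, with the robot touching nothing.
It also fails if it takes over 99 s, if anything falls off the work surface, if the arm or the gripper's body presses on something with over 40 N, if the wrist force passes 120 N, or if a joint passes its speed limit or range.

## Working session

There is one attempt and no reset: what is moved stays moved. The work goes in short steps, Python scripts to look and compute and a shell command to move; the robot and the scene stay as the last step left them, time stands still between calls to the robot, and variables do not carry over. Pictures are saved under pics/ and viewed, and the job is handed in when it is done.

```bash
mkdir -p pics; cat > h.py <<'E'
from bench import *
import numpy as np, cv2
from scipy.spatial.transform import Rotation as R
def save(n,name):
    s=snapshot(n); cv2.imwrite(f'pics/{name}.png',s['pixels'][:,:,::-1]); 
    np.savez(f'pics/{name}.npz',**{k:v for k,v in s.items()}); return s
def ray_to_z(name,u,v,z):
    s=np.load(f'pics/{name}.npz'); E=s['extrinsics']
    d=np.array([(u-s['cx'])/s['fx'],(v-s['cy'])/s['fy'],1.])
    Rm=E[:3,:3];c=-Rm.T@E[:3,3]; d=Rm.T@d
    return c+d*(z-c[2])/d[2]
E
python3 - <<'E'
from h import *
print(read_state())
for n in ['scene','top','wrist']:
    s=save(n,n+'0')
    print({k:v for k,v in s.items() if k!='pixels'})
E
```

```text
{'clock': 0.0, 'joints': array([ 1.19874963e+00,  2.91251232e-01, -1.54167304e-01,  1.12671105e+00,
       -3.03760316e-05,  1.43145739e+00]), 'qvel': array([ 0.00030219, -0.00101598,  0.00135234, -0.00021655,  0.00072214,
       -0.00060902]), 'joint_torque': array([ 1.49679672e-03, -5.37145722e+01,  3.31359923e+01,  1.60122308e-02,
       -9.26894188e-06, -8.25694713e-06]), 'ee_pos': array([0.12093813, 0.51043584, 0.25573209]), 'orientation': array([ 2.46376234e+00,  1.94809634e+00, -1.78276416e-03]), 'ft_force': array([0.61948739, 0.07207022, 0.29836428]), 'moment': array([-0.05577118, -0.00615348,  0.04015977]), 'finger_gap': 1.0006662200517482}
{'fx': 624.1601130200871, 'fy': 624.1601130200871, 'cx': 321.0753540291862, 'cy': 245.60628952456818, 'extrinsics': array([[-7.29849285e-01,  6.83607728e-01, -7.03281197e-04,
         3.89982948e-01],
       [ 4.30251703e-01,  4.58555450e-01, -7.77566956e-01,
        -2.08154348e-01],
       [-5.31228287e-01, -5.67809275e-01, -6.28799757e-01,
         1.65945250e+00],
       [ 0.00000000e+00,  0.00000000e+00,  0.00000000e+00,
         1.0
[... 229 characters left out ...]
9005654e-01,  2.73069063e-02, -2.01995698e-01,
         5.51990526e-01],
       [ 2.02047995e-01, -8.59022002e-04, -9.79375245e-01,
         1.26838082e+00],
       [ 0.00000000e+00,  0.00000000e+00,  0.00000000e+00,
         1.00000000e+00]])}
{'fx': 371.64829954431775, 'fy': 371.64829954431775, 'cx': 318.49648562047395, 'cy': 250.85671201982797, 'mount': array([[ 9.99999881e-01, -4.60677977e-04,  1.57482358e-04,
         3.72030224e-05],
       [ 3.88409592e-04,  9.49935380e-01,  3.12446193e-01,
        -7.93388326e-02],
       [-2.93535143e-04, -3.12446094e-01,  9.49935446e-01,
        -1.17584397e-01],
       [ 0.00000000e+00,  0.00000000e+00,  0.00000000e+00,
         1.00000000e+00]])}
```

View pics/top0.png

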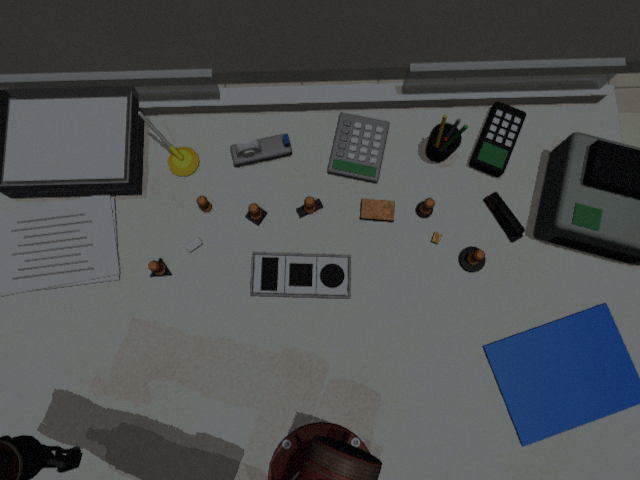

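View pics/scene0.png

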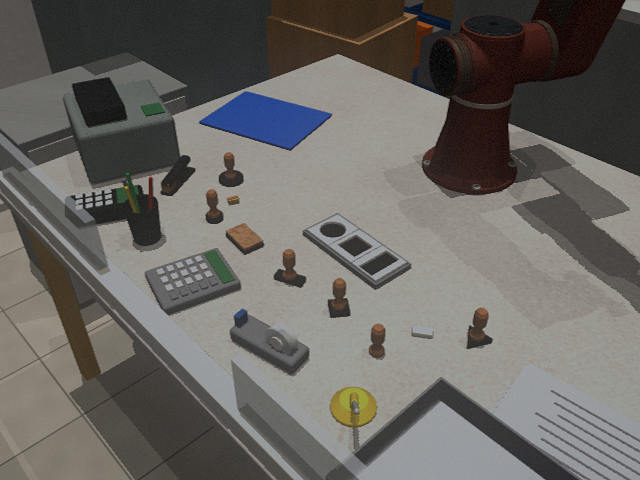

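View pics/wrist0.png

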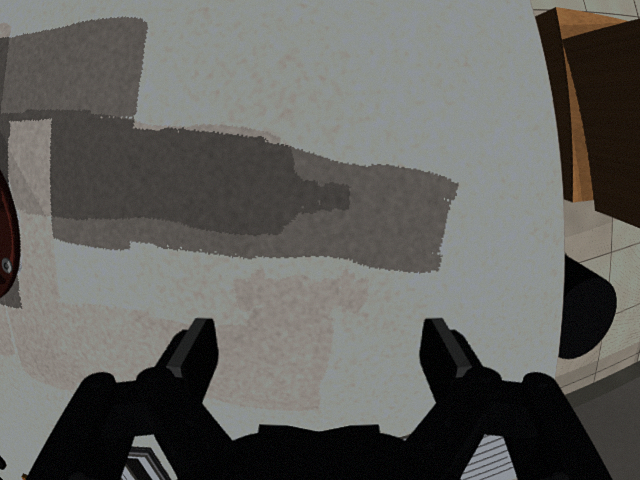

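```bash
python3 - <<'E'
import cv2
a=cv2.imread('pics/top0.png')
c=lambda x,y,w,h,k:cv2.convertScaleAbs(cv2.resize(a[y:y+h,x:x+w],None,fx=k,fy=k,interpolation=cv2.INTER_CUBIC),alpha=1.6)
cv2.imwrite('pics/c1.png',c(235,190,100,60,8))
cv2.imwrite('pics/c2.png',c(405,185,100,75,8))
cv2.imwrite('pics/c3.png',c(240,240,120,70,6))
E
```

```text
(no output)
```

View pics/c1.png

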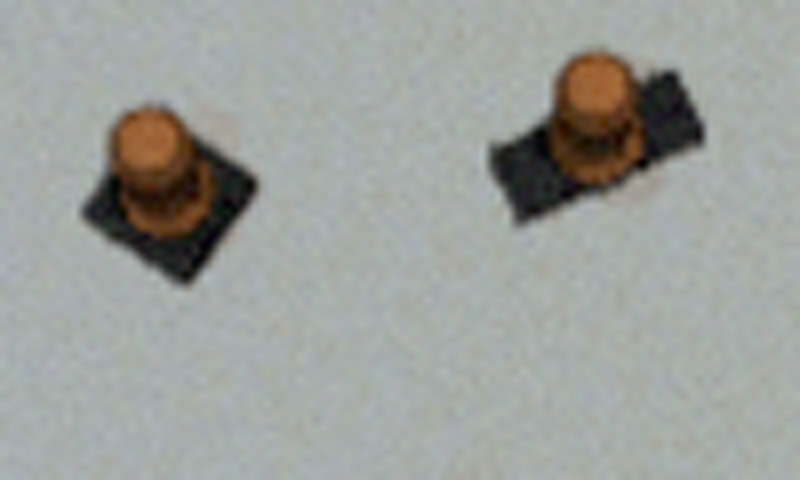

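View pics/c2.png

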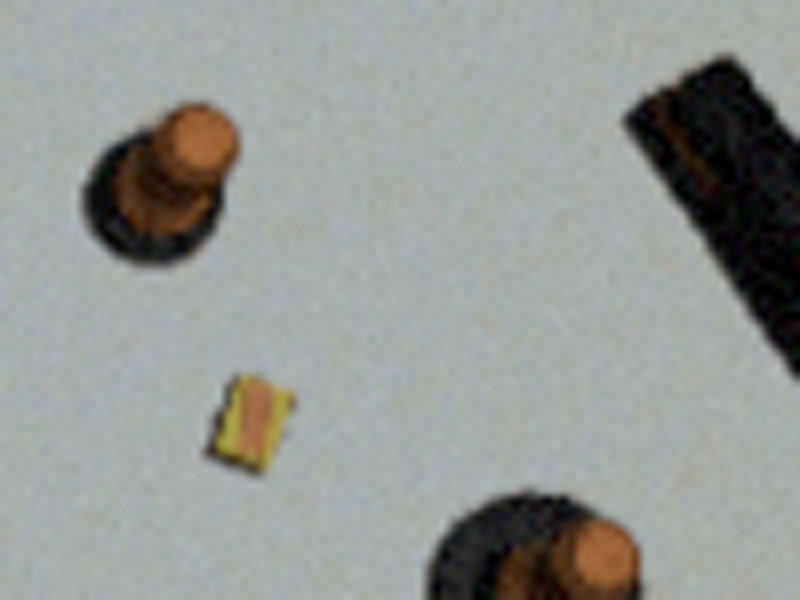

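View pics/c3.png

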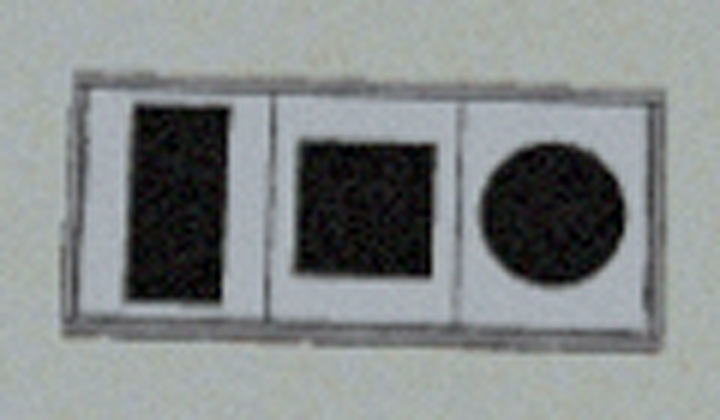

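```bash
python3 - <<'E'
from h import *
f=lambda o,k,p,z: ray_to_z('top0',o[0]+p[0]/k,o[1]+p[1]/k,z)
def P(n,o,k,p,z): print(n,f(o,k,p,z).round(4))
A=(235,190);B=(405,185);C=(240,240)
P('sq head',A,8,(152,145),.074)
q=[f(A,8,p,.012)[:2] for p in [(82,212),(258,183)]];print('sq diag',q,np.linalg.norm(q[0]-q[1]), 'c',(q[0]+q[1])/2)
b=f(A,8,(185,285),.006)[:2];print('sq sides',b-q[0],b-q[1],[np.degrees(np.arctan2(*(b-x)[::-1])) for x in q])
P('long head',A,8,(596,92),.074)
q=[f(A,8,p,.010)[:2] for p in [(490,150),(520,222),(705,140),(675,72)]];print('long',np.mean(q,0),[ (q[1]-q[2]),np.degrees(np.arctan2(*(q[1]-q[2])[::-1])),np.degrees(np.arctan2(*(q[0]-q[3])[::-1])),np.linalg.norm(q[1]-q[2])])
P('round head',B,8,(200,142),.074);P('round plate',B,8,(153,198),.008)
for n,p in dict(rl=(178,202),rs=(366,209),rr=(553,213)).items(): P(n,C,6,p,.012)
q=[f(C,6,p,.014)[:2] for p in [(78,72),(665,90),(662,350),(62,335)]]
print('caddy',np.mean(q,0),np.linalg.norm(q[0]-q[1]),np.linalg.norm(q[3]-q[2]),np.linalg.norm(q[0]-q[3]), [np.degrees(np.arctan2(*(a-b)[::-1])) for a,b in [(q[0],q[1]),(q[3],q[2]),(q[0],q[3]),(q[1],q[2])]])
q=[f(C,6,p,.013)[:2] for p in [(133,104),(230,106),(222,300),(126,298)]]
print('lr',[np.degrees(np.arctan2(*(a-b)[::-1])) for a,b in [(q[0],q[1]),(q[3],q[2]),(q[0],q[3]),(q[1],q[2])]],np.linalg.norm(q[0]-q[1]),np.linalg.norm(q[0]-q[3]))
s=read_state();print(R.from_rotvec(s['orientation']).as_matrix().round(3))
E
```

```text
sq head [0.6256 0.1422 0.074 ]
sq diag [array([0.62114069, 0.17015845]), array([0.62889972, 0.11530084])] 0.055403606050373734 c [0.62502021 0.14272965]
sq sides [-0.02279901 -0.031293  ] [-0.03055804  0.02356461] [np.float64(-126.07580592187097), np.float64(142.36264914824338)]
long head [0.6381 0.0097 0.074 ]
long [0.63838277 0.00923057] [array([-0.02472323,  0.05840444]), np.float64(112.94346686008421), np.float64(111.95522936253802), np.float64(0.06342173510736548)]
round head [ 0.627  -0.2772  0.074 ]
round plate [ 0.627  -0.2764  0.008 ]
rl [0.4761 0.1113 0.012 ]
rs [0.4711 0.0351 0.012 ]
rr [ 0.4674 -0.0407  0.012 ]
caddy [0.4701604  0.03483469] 0.23980348884519997 0.2411930900626774 0.10752263989385376 [np.float64(86.62705827472739), np.float64(87.00058912082677), np.float64(-3.834337953647335), np.float64(-3.0924765650944903)]
lr [np.float64(87.21526656833717), np.float64(87.23290090477607), np.float64(-2.63354284161663), np.float64(-3.261705701822306)] 0.03961705037194257 0.07933967953495782
[[ 0.231  0.973 -0.   ]
 [ 0.973 -0.231 -0.001]
 [-0.001 -0.    -1.   ]]
```

```bash
cat >> h.py <<'E'
def go(x,y,z,yaw):
    s=read_state();M=R.from_rotvec(s['orientation']).as_matrix()
    y0=np.degrees(np.arctan2(M[1,0],M[0,0])); t=np.radians(yaw);c,sn=np.cos(t),np.sin(t)
    w=np.array([x,y,z])-s['ee_pos']
    print('clk %.2f pos'%s['clock'],s['ee_pos'].round(4),'yaw %.2f'%y0,'tilt',M[:2,2].round(4),'gap %.3f'%s['finger_gap'],'F',s['ft_force'].round(1),'q',s['joints'].round(2))
    print('turn az total %.2f'%(((y0-yaw)+180)%360-180),'| after turn: dx %.4f dy %.4f dz %.4f'%(c*w[0]+sn*w[1],sn*w[0]-c*w[1],-w[2]))
    c0,s0=np.cos(np.radians(y0)),np.sin(np.radians(y0))
    print('  without turning: dx %.4f dy %.4f'%(c0*w[0]+s0*w[1],s0*w[0]-c0*w[1]))
E
python3 - <<'E'
from h import *
go(.627,-.2768,.16,-3.1)
E
python3 -m creep '[{"jaw":0.3,"az":6.6},{"jaw":0.3,"az":6.6},{"jaw":0.3,"az":6.6},{"jaw":0.3,"az":6.6},{"jaw":0.3,"az":6.6},{"jaw":0.3,"az":6.6},{"jaw":0.3,"az":6.6},{"jaw":0.3,"az":6.6},{"jaw":0.3,"az":6.6},{"jaw":0.3,"az":6.6},{"jaw":0.3,"az":6.6},{"jaw":0.3,"az":6.6}]' 40
python3 - <<'E'
from h import *
go(.627,-.2768,.16,-3.1)
E
```

```text
clk 0.15 pos [0.121  0.5105 0.2559] yaw 76.66 tilt [-0.0004 -0.0009] gap 1.002 F [ 0.4 -1.1  0.1] q [ 1.2   0.29 -0.15  1.13  0.    1.43]
turn az total 79.76 | after turn: dx 0.5478 dy 0.7588 dz 0.0959
  without turning: dx -0.6493 dy 0.6740
clk 0.15 pos [0.121  0.5105 0.2559] yaw 76.66 tilt [-0.0004 -0.0009] gap 1.002 F [ 0.4 -1.1  0.1] q [ 1.2   0.29 -0.15  1.13  0.    1.43]
turn az total 79.76 | after turn: dx 0.5478 dy 0.7588 dz 0.0959
  without turning: dx -0.6493 dy 0.6740invalid input at $[0]: expected keys jaw, dx, dy, dz, ax, ay, az
```

```bash

python3 -m creep '[{"jaw":0.3,"dx":0,"dy":0,"dz":0,"ax":0,"ay":0,"az":6.6},{"jaw":0.3,"dx":0,"dy":0,"dz":0,"ax":0,"ay":0,"az":6.6},{"jaw":0.3,"dx":0,"dy":0,"dz":0,"ax":0,"ay":0,"az":6.6},{"jaw":0.3,"dx":0,"dy":0,"dz":0,"ax":0,"ay":0,"az":6.6},{"jaw":0.3,"dx":0,"dy":0,"dz":0,"ax":0,"ay":0,"az":6.6},{"jaw":0.3,"dx":0,"dy":0,"dz":0,"ax":0,"ay":0,"az":6.6},{"jaw":0.3,"dx":0,"dy":0,"dz":0,"ax":0,"ay":0,"az":6.6},{"jaw":0.3,"dx":0,"dy":0,"dz":0,"ax":0,"ay":0,"az":6.6},{"jaw":0.3,"dx":0,"dy":0,"dz":0,"ax":0,"ay":0,"az":6.6},{"jaw":0.3,"dx":0,"dy":0,"dz":0,"ax":0,"ay":0,"az":6.6},{"jaw":0.3,"dx":0,"dy":0,"dz":0,"ax":0,"ay":0,"az":6.6},{"jaw":0.3,"dx":0,"dy":0,"dz":0,"ax":0,"ay":0,"az":6.6}]' 40
python3 - <<'E'
from h import *
go(.627,-.2768,.16,-3.1)
E
```

```text
clock: 1.15
ee_pos: [0.1211, 0.5107, 0.2561]
orientation: [3.14, -0.079, -0.0]
ft_force: [-0.4, -0.3, -0.3]
finger_gap: 0.7
clk 1.15 pos [0.1211 0.5107 0.2561] yaw -2.87 tilt [-0.0002 -0.0005] gap 0.700 F [-0.4 -0.3 -0.3] q [ 1.2   0.29 -0.15  1.13 -0.    2.82]
turn az total 0.23 | after turn: dx 0.5478 dy 0.7590 dz 0.0961
  without turning: dx 0.5447 dy 0.7612
```

```bash

python3 -m creep '[{"jaw":0.3,"dx":0.022,"dy":0.031,"dz":0,"ax":0,"ay":0,"az":0},{"jaw":0.3,"dx":0.022,"dy":0.031,"dz":0,"ax":0,"ay":0,"az":0},{"jaw":0.3,"dx":0.022,"dy":0.031,"dz":0,"ax":0,"ay":0,"az":0},{"jaw":0.3,"dx":0.022,"dy":0.031,"dz":0,"ax":0,"ay":0,"az":0},{"jaw":0.3,"dx":0.022,"dy":0.031,"dz":0,"ax":0,"ay":0,"az":0},{"jaw":0.3,"dx":0.022,"dy":0.031,"dz":0,"ax":0,"ay":0,"az":0},{"jaw":0.3,"dx":0.022,"dy":0.031,"dz":0,"ax":0,"ay":0,"az":0},{"jaw":0.3,"dx":0.022,"dy":0.031,"dz":0,"ax":0,"ay":0,"az":0},{"jaw":0.3,"dx":0.022,"dy":0.031,"dz":0,"ax":0,"ay":0,"az":0},{"jaw":0.3,"dx":0.022,"dy":0.031,"dz":0,"ax":0,"ay":0,"az":0},{"jaw":0.3,"dx":0.022,"dy":0.031,"dz":0,"ax":0,"ay":0,"az":0},{"jaw":0.3,"dx":0.022,"dy":0.031,"dz":0,"ax":0,"ay":0,"az":0}]'
python3 -m creep '[{"jaw":0.3,"dx":0.022,"dy":0.031,"dz":0,"ax":0,"ay":0,"az":0},{"jaw":0.3,"dx":0.022,"dy":0.031,"dz":0,"ax":0,"ay":0,"az":0},{"jaw":0.3,"dx":0.022,"dy":0.031,"dz":0,"ax":0,"ay":0,"az":0},{"jaw":0.3,"dx":0.022,"dy":0.031,"dz":0,"ax":0,"ay":0,"az":0},{"jaw":0.3,"dx":0.022,"dy":0.031,"dz":0,"ax":0,"ay":0,"az":0},{"jaw":0.3,"dx":0.022,"dy":0.031,"dz":0,"ax":0,"ay":0,"az":0},{"jaw":0.3,"dx":0.022,"dy":0.031,"dz":0,"ax":0,"ay":0,"az":0},{"jaw":0.3,"dx":0.022,"dy":0.031,"dz":0,"ax":0,"ay":0,"az":0},{"jaw":0.3,"dx":0.022,"dy":0.031,"dz":0,"ax":0,"ay":0,"az":0},{"jaw":0.3,"dx":0.022,"dy":0.031,"dz":0,"ax":0,"ay":0,"az":0},{"jaw":0.3,"dx":0.01,"dy":0.015,"dz":0,"ax":0,"ay":0,"az":0},{"jaw":0.3,"dx":0,"dy":0,"dz":0,"ax":0,"ay":0,"az":0}]'
python3 - <<'E'
from h import *
go(.627,-.2768,.16,-3.1)
E
```

```text
clock: 2.15
ee_pos: [0.3689, 0.1257, 0.2564]
orientation: [-3.141, 0.07, -0.0]
ft_force: [1.3, 1.3, 1.2]
finger_gap: 0.7
clock: 3.15
ee_pos: [0.585, -0.2109, 0.255]
orientation: [3.14, -0.074, -0.0]
ft_force: [-1.5, 0.5, -0.3]
finger_gap: 0.701
clk 3.15 pos [ 0.585  -0.2109  0.255 ] yaw -2.71 tilt [-0.0003 -0.0005] gap 0.701 F [-1.5  0.5 -0.3] q [-0.46  0.48  0.13  1.22 -0.    1.15]
turn az total 0.39 | after turn: dx 0.0455 dy 0.0636 dz 0.0950
  without turning: dx 0.0451 dy 0.0639
```

```bash

python3 -m creep '[{"jaw":0.3,"dx":0.015,"dy":0.0213,"dz":0.0,"ax":0,"ay":0,"az":0},{"jaw":0.3,"dx":0.015,"dy":0.0213,"dz":0.02,"ax":0,"ay":0,"az":0},{"jaw":0.3,"dx":0.015,"dy":0.0213,"dz":0.025,"ax":0,"ay":0,"az":0},{"jaw":0.3,"dx":0,"dy":0,"dz":0.025,"ax":0,"ay":0,"az":0},{"jaw":0.3,"dx":0,"dy":0,"dz":0.025,"ax":0,"ay":0,"az":0},{"jaw":0.3,"dx":0,"dy":0,"dz":0,"ax":0,"ay":0,"az":0},{"jaw":0.3,"dx":0,"dy":0,"dz":0,"ax":0,"ay":0,"az":0}]'
python3 - <<'E'
from h import *
go(.627,-.2768,.064,-3.1)
save('wrist','w1')
E
```

```text
clock: 3.73
ee_pos: [0.6247, -0.272, 0.1604]
orientation: [-3.139, 0.069, 0.005]
ft_force: [-0.8, -0.6, 0.3]
finger_gap: 0.701
clk 3.73 pos [ 0.6247 -0.272   0.1604] yaw -2.51 tilt [-0.003   0.0018] gap 0.701 F [-0.8 -0.6  0.3] q [-0.52  0.65  0.17  1.1   0.    1.1 ]
turn az total 0.59 | after turn: dx 0.0025 dy 0.0047 dz 0.0964
  without turning: dx 0.0025 dy 0.0047
```

View pics/w1.png

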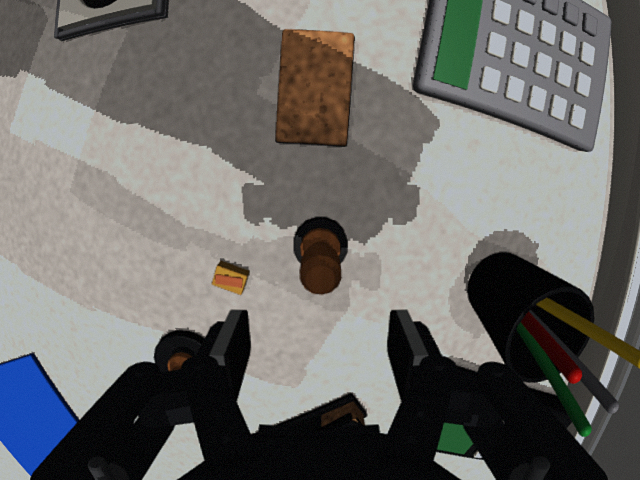

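```bash
cat >> h.py <<'E'
def wray(name,st,u,v,z):
    s=np.load(f'pics/{name}.npz'); a=np.array([u-s['cx'],v-s['cy']]);r=np.hypot(*a);th=r/s['fx']
    d=np.r_[np.sin(th)*a/r,np.cos(th)];T=np.eye(4);T[:3,:3]=R.from_rotvec(st['orientation']).as_matrix();T[:3,3]=st['ee_pos']
    W=T@s['mount'];d=W[:3,:3]@d;c=W[:3,3];return c+d*(z-c[2])/d[2]
def wproj(name,st,p):
    s=np.load(f'pics/{name}.npz');T=np.eye(4);T[:3,:3]=R.from_rotvec(st['orientation']).as_matrix();T[:3,3]=st['ee_pos']
    q=np.linalg.inv(T@s['mount'])@np.r_[p,1];n=np.hypot(q[0],q[1]);th=np.arctan2(n,q[2])
    return np.array([s['cx'],s['cy']])+s['fx']*th*q[:2]/n
E
python3 - <<'E'
from h import *
st=read_state(); print(wray('w1',st,320.5,272,.076),wray('w1',st,320.5,240,.010))
E
python3 -m creep '[{"jaw":0.3,"dx":0.0025,"dy":0.0047,"dz":0.02,"ax":0,"ay":0,"az":0.5},{"jaw":0.3,"dx":0,"dy":0,"dz":0.02,"ax":0,"ay":0,"az":0},{"jaw":0.3,"dx":0,"dy":0,"dz":0,"ax":0,"ay":0,"az":0},{"jaw":0.3,"dx":0,"dy":0,"dz":0,"ax":0,"ay":0,"az":0}]'
python3 - <<'E'
from h import *
go(.627,-.2768,.064,-3.1)
save('wrist','w2')
E
```

```text
[ 0.62788809 -0.27259173  0.076     ] [ 0.62819399 -0.27254293  0.01      ]
clock: 4.12
ee_pos: [0.6283, -0.2776, 0.1227]
orientation: [3.14, -0.083, 0.0]
ft_force: [0.1, 0.5, 1.2]
finger_gap: 0.702
clk 4.12 pos [ 0.6283 -0.2776  0.1227] yaw -3.01 tilt [ 0.0003 -0.0001] gap 0.702 F [0.1 0.5 1.2] q [-0.52  0.69  0.14  1.02  0.    1.1 ]
turn az total 0.09 | after turn: dx -0.0013 dy -0.0008 dz 0.0587
  without turning: dx -0.0013 dy -0.0008
```

View pics/w2.png

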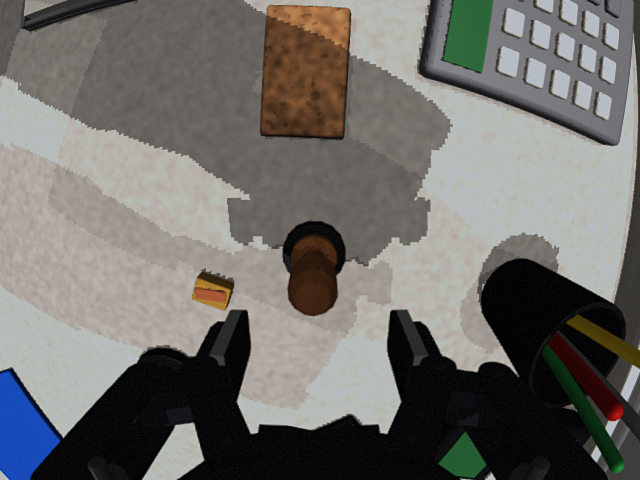

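```bash
python3 - <<'E'
from h import *
st=read_state(); print(wray('w2',st,312.5,289,.076),wray('w2',st,314.5,250,.008))
E
```

```text
[ 0.62725946 -0.27154055  0.076     ] [ 0.62750053 -0.27389353  0.008     ]
```

```bash

python3 -m creep '[{"jaw":0.3,"dx":-0.0012,"dy":-0.003,"dz":0.015,"ax":0,"ay":0,"az":0},{"jaw":0.3,"dx":0,"dy":0,"dz":0.015,"ax":0,"ay":0,"az":0},{"jaw":0.3,"dx":0,"dy":0,"dz":0.015,"ax":0,"ay":0,"az":0},{"jaw":0.3,"dx":0,"dy":0,"dz":0.0135,"ax":0,"ay":0,"az":0},{"jaw":0.3,"dx":0,"dy":0,"dz":0,"ax":0,"ay":0,"az":0},{"jaw":0.3,"dx":0,"dy":0,"dz":0,"ax":0,"ay":0,"az":0}]'
python3 - <<'E'
from h import *
go(.627,-.2745,.064,-3.1)
save('wrist','w3')
E
```

```text
clock: 4.67
ee_pos: [0.6277, -0.2751, 0.0643]
orientation: [3.14, -0.083, 0.002]
ft_force: [-0.5, -0.4, 0.2]
finger_gap: 0.701
clk 4.67 pos [ 0.6277 -0.2751  0.0643] yaw -3.03 tilt [ 0.001  -0.0005] gap 0.701 F [-0.5 -0.4  0.2] q [-0.52  0.74  0.06  0.9   0.    1.1 ]
turn az total 0.07 | after turn: dx -0.0007 dy -0.0005 dz 0.0003
  without turning: dx -0.0007 dy -0.0005
```

View pics/w3.png

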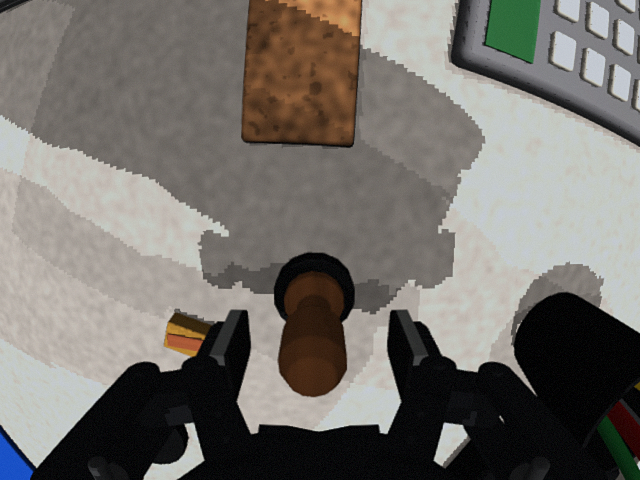

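```bash
python3 - <<'E'
from h import *
st=read_state(); p=st['ee_pos']
for z in (.058,.076,.07,.008): print(z,wproj('w3',st,[p[0],p[1],z]), wray('w3',st,314,365,z)[:2] if z>.05 else wray('w3',st,315,292,z)[:2])
E
```

```text
0.058 [316.12663761 345.53318906] [ 0.62667745 -0.28482093]
0.076 [315.92704592 372.79999579] [ 0.62760568 -0.27183806]
0.07 [315.99760711 363.06539981] [ 0.62729627 -0.27616568]
0.008 [316.52946333 292.81995344] [ 0.6273182  -0.27481112]
```

```bash

python3 -m creep '[{"jaw":1,"dx":0,"dy":0,"dz":0,"ax":0,"ay":0,"az":0},{"jaw":1,"dx":0,"dy":0,"dz":0,"ax":0,"ay":0,"az":0},{"jaw":1,"dx":0,"dy":0,"dz":0,"ax":0,"ay":0,"az":0},{"jaw":1,"dx":0,"dy":0,"dz":0,"ax":0,"ay":0,"az":0},{"jaw":1,"dx":0,"dy":0,"dz":0,"ax":0,"ay":0,"az":0},{"jaw":1,"dx":0,"dy":0,"dz":0,"ax":0,"ay":0,"az":0},{"jaw":1,"dx":0,"dy":0,"dz":0,"ax":0,"ay":0,"az":0},{"jaw":1,"dx":0,"dy":0,"dz":0,"ax":0,"ay":0,"az":0}]' 40
python3 - <<'E'
from h import *
go(.627,-.2745,.064,-3.1)
E
python3 -m creep '[{"jaw":1,"dx":0,"dy":0,"dz":-0.01,"ax":0,"ay":0,"az":0},{"jaw":1,"dx":0,"dy":0,"dz":-0.02,"ax":0,"ay":0,"az":0},{"jaw":1,"dx":0,"dy":0,"dz":-0.03,"ax":0,"ay":0,"az":0},{"jaw":1,"dx":0,"dy":0,"dz":-0.03,"ax":0,"ay":0,"az":0},{"jaw":1,"dx":0,"dy":0,"dz":-0.03,"ax":0,"ay":0,"az":0},{"jaw":1,"dx":0,"dy":0,"dz":0,"ax":0,"ay":0,"az":0},{"jaw":1,"dx":0,"dy":0,"dz":0,"ax":0,"ay":0,"az":0}]'
python3 - <<'E'
from h import *
go(.4674,-.0407,.184,-3.1)
save('wrist','w4')
E
```

```text
clock: 5.38
ee_pos: [0.6278, -0.2753, 0.0639]
orientation: [3.14, -0.083, 0.002]
ft_force: [-0.2, 0.4, 6.4]
finger_gap: 0.288
clk 5.38 pos [ 0.6278 -0.2753  0.0639] yaw -3.04 tilt [ 0.0015 -0.0008] gap 0.288 F [-0.2  0.4  6.4] q [-0.52  0.74  0.06  0.9   0.    1.1 ]
turn az total 0.06 | after turn: dx -0.0008 dy -0.0007 dz -0.0001
  without turning: dx -0.0008 dy -0.0007
clock: 5.97
ee_pos: [0.6281, -0.2755, 0.1853]
orientation: [3.139, -0.083, 0.005]
ft_force: [1.1, -0.3, -1.7]
finger_gap: 0.294
clk 5.97 pos [ 0.6281 -0.2755  0.1853] yaw -3.04 tilt [ 0.0033 -0.0019] gap 0.294 F [ 1.1 -0.3 -1.7] q [-0.52  0.64  0.22  1.14 -0.    1.1 ]
turn az total 0.06 | after turn: dx -0.1731 dy -0.2257 dz 0.0013
  without turning: dx -0.1729 dy -0.2259
```

View pics/w4.png

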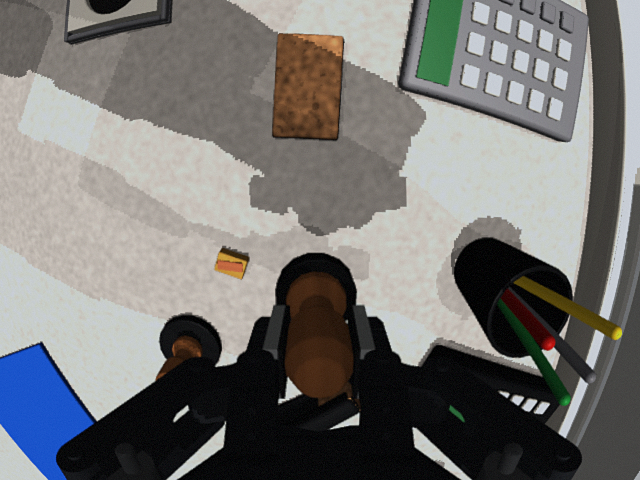

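```bash

python3 -m creep '[{"jaw":1,"dx":-0.0173,"dy":-0.0226,"dz":0,"ax":0,"ay":0,"az":0},{"jaw":1,"dx":-0.0173,"dy":-0.0226,"dz":0,"ax":0,"ay":0,"az":0},{"jaw":1,"dx":-0.0173,"dy":-0.0226,"dz":0,"ax":0,"ay":0,"az":0},{"jaw":1,"dx":-0.0173,"dy":-0.0226,"dz":0,"ax":0,"ay":0,"az":0},{"jaw":1,"dx":-0.0173,"dy":-0.0226,"dz":0,"ax":0,"ay":0,"az":0},{"jaw":1,"dx":-0.0173,"dy":-0.0226,"dz":0,"ax":0,"ay":0,"az":0},{"jaw":1,"dx":-0.0173,"dy":-0.0226,"dz":0,"ax":0,"ay":0,"az":0},{"jaw":1,"dx":-0.0173,"dy":-0.0226,"dz":0,"ax":0,"ay":0,"az":0},{"jaw":1,"dx":-0.0173,"dy":-0.0226,"dz":0,"ax":0,"ay":0,"az":0},{"jaw":1,"dx":-0.0173,"dy":-0.0226,"dz":0,"ax":0,"ay":0,"az":0},{"jaw":1,"dx":0,"dy":0,"dz":0,"ax":0,"ay":0,"az":0},{"jaw":1,"dx":0,"dy":0,"dz":0,"ax":0,"ay":0,"az":0}]'
python3 - <<'E'
from h import *
go(.4674,-.0407,.110,-3.1)
E
```

```text
clock: 7.02
ee_pos: [0.4648, -0.0389, 0.1819]
orientation: [-3.14, 0.08, 0.004]
ft_force: [0.6, 0.2, -0.6]
finger_gap: 0.289
clk 7.02 pos [ 0.4648 -0.0389  0.1819] yaw -2.93 tilt [-0.0024  0.0005] gap 0.289 F [ 0.6  0.2 -0.6] q [-0.24  0.24 -0.43  0.9  -0.    1.38]
turn az total 0.17 | after turn: dx 0.0027 dy 0.0016 dz 0.0719
  without turning: dx 0.0027 dy 0.0016
```

```bash

python3 -m creep '[{"jaw":1,"dx":0.0027,"dy":0.0016,"dz":0.02,"ax":0,"ay":0,"az":0},{"jaw":1,"dx":0,"dy":0,"dz":0.02,"ax":0,"ay":0,"az":0},{"jaw":1,"dx":0,"dy":0,"dz":0.02,"ax":0,"ay":0,"az":0},{"jaw":1,"dx":0,"dy":0,"dz":0.012,"ax":0,"ay":0,"az":0},{"jaw":1,"dx":0,"dy":0,"dz":0,"ax":0,"ay":0,"az":0},{"jaw":1,"dx":0,"dy":0,"dz":0,"ax":0,"ay":0,"az":0}]'
python3 - <<'E'
from h import *
go(.4674,-.0407,.0735,-3.1)
save('wrist','w5')
st=read_state();
for n,p in dict(rl=(.4761,.1113),rs=(.4711,.0351),rr=(.4674,-.0407)).items(): print(n,wproj('w5',st,[*p,.009]))
E
```

```text
clock: 7.52
ee_pos: [0.4686, -0.0423, 0.1101]
orientation: [-3.14, 0.084, 0.003]
ft_force: [0.1, 0.4, -0.5]
finger_gap: 0.292
clk 7.52 pos [ 0.4686 -0.0423  0.1101] yaw -3.08 tilt [-0.0021  0.0004] gap 0.292 F [ 0.1  0.4 -0.5] q [-0.25  0.33 -0.52  0.72 -0.    1.38]
turn az total 0.02 | after turn: dx -0.0013 dy -0.0015 dz 0.0366
  without turning: dx -0.0013 dy -0.0015
rl [314.59968353  12.47130609]
rs [313.09650743 137.44475437]
rr [314.13024881 260.68785636]
```

View pics/w5.png

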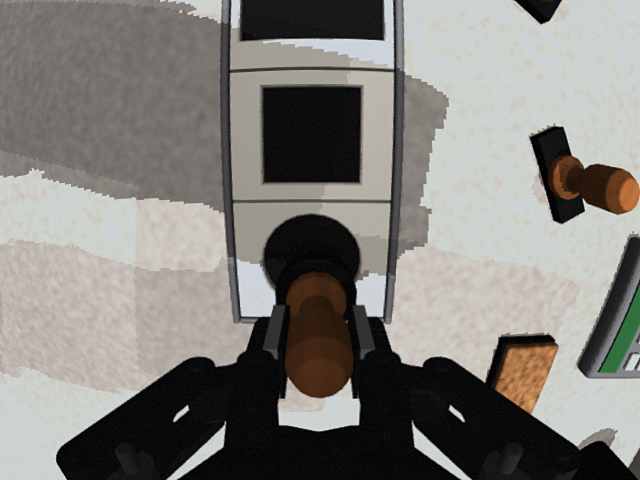

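```bash

python3 -m creep '[{"jaw":1,"dx":-0.0018,"dy":-0.0015,"dz":0.01,"ax":0,"ay":0,"az":0},{"jaw":1,"dx":0,"dy":0,"dz":0.01,"ax":0,"ay":0,"az":0},{"jaw":1,"dx":0,"dy":0,"dz":0.008,"ax":0,"ay":0,"az":0},{"jaw":1,"dx":0,"dy":0,"dz":0.005,"ax":0,"ay":0,"az":0},{"jaw":1,"dx":0,"dy":0,"dz":0.003,"ax":0,"ay":0,"az":0},{"jaw":1,"dx":0,"dy":0,"dz":0,"ax":0,"ay":0,"az":0},{"jaw":1,"dx":0,"dy":0,"dz":0,"ax":0,"ay":0,"az":0}]'
python3 - <<'E'
from h import *
go(.4674,-.0407,.0729,-3.1)
E
```

```text
clock: 8.15
ee_pos: [0.4675, -0.0403, 0.0751]
orientation: [3.14, -0.083, 0.0]
ft_force: [0.6, 0.1, -0.9]
finger_gap: 0.292
clk 8.15 pos [ 0.4675 -0.0403  0.0751] yaw -3.04 tilt [ 0.0002 -0.0001] gap 0.292 F [ 0.6  0.1 -0.9] q [-0.24  0.38 -0.57  0.62 -0.    1.38]
turn az total 0.06 | after turn: dx -0.0000 dy 0.0004 dz 0.0022
  without turning: dx -0.0000 dy 0.0004
```

```bash

python3 -m creep '[{"jaw":1,"dx":0,"dy":0,"dz":0.001,"ax":0,"ay":0,"az":0},{"jaw":1,"dx":0,"dy":0,"dz":0.001,"ax":0,"ay":0,"az":0},{"jaw":1,"dx":0,"dy":0,"dz":0,"ax":0,"ay":0,"az":0},{"jaw":1,"dx":0,"dy":0,"dz":0,"ax":0,"ay":0,"az":0}]'
python3 - <<'E'
from h import *
go(.4674,-.0407,.0729,-3.1)
save('wrist','w6')
E
```

```text
clock: 8.48
ee_pos: [0.4674, -0.0403, 0.073]
orientation: [3.14, -0.083, 0.001]
ft_force: [-0.4, 0.0, -0.9]
finger_gap: 0.29
clk 8.48 pos [ 0.4674 -0.0403  0.073 ] yaw -3.04 tilt [ 0.0004 -0.0001] gap 0.290 F [-0.4  0.  -0.9] q [-0.24  0.38 -0.57  0.62 -0.    1.38]
turn az total 0.06 | after turn: dx 0.0000 dy 0.0004 dz 0.0001
  without turning: dx 0.0000 dy 0.0004
```

View pics/w6.png

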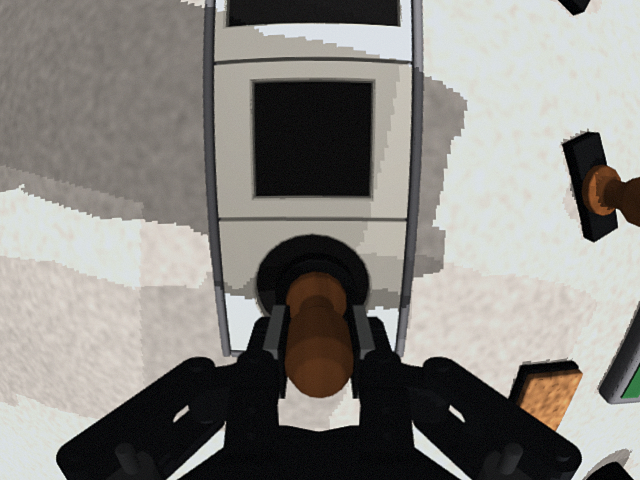

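```bash

python3 -m creep '[{"jaw":1,"dx":0,"dy":0,"dz":0.0007,"ax":0,"ay":0,"az":0},{"jaw":1,"dx":0,"dy":0,"dz":0,"ax":0,"ay":0,"az":0}]'
python3 -m creep '[{"jaw":1,"dx":0,"dy":0,"dz":0.0007,"ax":0,"ay":0,"az":0},{"jaw":1,"dx":0,"dy":0,"dz":0,"ax":0,"ay":0,"az":0}]'
```

```text
clock: 8.7
ee_pos: [0.4673, -0.0403, 0.0727]
orientation: [3.14, -0.083, 0.001]
ft_force: [-2.7, 0.2, 9.6]
finger_gap: 0.289
clock: 8.87
ee_pos: [0.4672, -0.0403, 0.0726]
orientation: [3.14, -0.083, 0.001]
ft_force: [-6.4, -0.3, 20.2]
finger_gap: 0.288
```

```bash

python3 -m creep '[{"jaw":1,"dx":0,"dy":0,"dz":-0.0008,"ax":0,"ay":0,"az":0},{"jaw":0.35,"dx":0,"dy":0,"dz":0,"ax":0,"ay":0,"az":0},{"jaw":0.35,"dx":0,"dy":0,"dz":0,"ax":0,"ay":0,"az":0},{"jaw":0.35,"dx":0,"dy":0,"dz":0,"ax":0,"ay":0,"az":0},{"jaw":0.35,"dx":0,"dy":0,"dz":0,"ax":0,"ay":0,"az":0},{"jaw":0.35,"dx":0,"dy":0,"dz":0,"ax":0,"ay":0,"az":0},{"jaw":0.35,"dx":0,"dy":0,"dz":-0.02,"ax":0,"ay":0,"az":0},{"jaw":0.35,"dx":0,"dy":0,"dz":-0.03,"ax":0,"ay":0,"az":0},{"jaw":0.35,"dx":0,"dy":0,"dz":-0.03,"ax":0,"ay":0,"az":0},{"jaw":0.35,"dx":0,"dy":0,"dz":-0.02,"ax":0,"ay":0,"az":0},{"jaw":0.35,"dx":0,"dy":0,"dz":0,"ax":0,"ay":0,"az":0},{"jaw":0.35,"dx":0,"dy":0,"dz":0,"ax":0,"ay":0,"az":0}]'
python3 - <<'E'
from h import *
go(.625,.1425,.175,-36.9)
save('wrist','w7')
E
```

```text
clock: 9.87
ee_pos: [0.468, -0.0404, 0.173]
orientation: [3.14, -0.083, 0.003]
ft_force: [0.2, 0.0, -0.1]
finger_gap: 0.654
clk 9.87 pos [ 0.468  -0.0404  0.173 ] yaw -3.04 tilt [ 0.0022 -0.0005] gap 0.654 F [ 0.2  0.  -0.1] q [-0.24  0.25 -0.44  0.88  0.    1.38]
turn az total 33.86 | after turn: dx 0.0158 dy -0.2405 dz -0.0020
  without turning: dx 0.1471 dy -0.1909
```

View pics/w7.png

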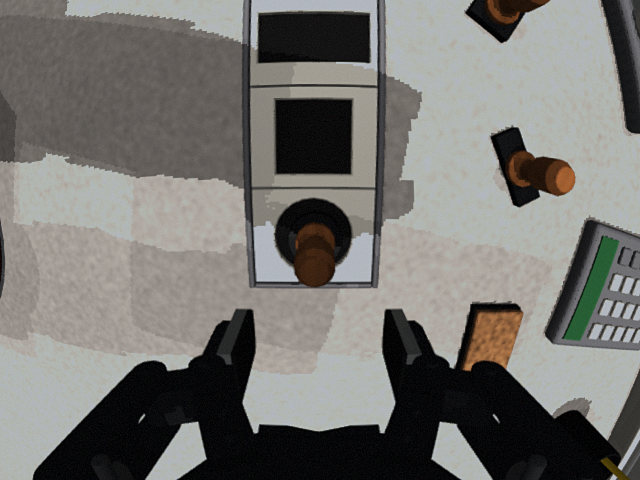

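```bash

python3 -m creep '[{"jaw":0.35,"dx":0,"dy":0,"dz":0,"ax":0,"ay":0,"az":6.77},{"jaw":0.35,"dx":0,"dy":0,"dz":0,"ax":0,"ay":0,"az":6.77},{"jaw":0.35,"dx":0,"dy":0,"dz":0,"ax":0,"ay":0,"az":6.77},{"jaw":0.35,"dx":0,"dy":0,"dz":0,"ax":0,"ay":0,"az":6.77},{"jaw":0.35,"dx":0,"dy":0,"dz":0,"ax":0,"ay":0,"az":6.77},{"jaw":0.35,"dx":0.002,"dy":-0.03,"dz":0,"ax":0,"ay":0,"az":0},{"jaw":0.35,"dx":0.002,"dy":-0.03,"dz":0,"ax":0,"ay":0,"az":0},{"jaw":0.35,"dx":0.002,"dy":-0.03,"dz":0,"ax":0,"ay":0,"az":0},{"jaw":0.35,"dx":0.002,"dy":-0.03,"dz":0,"ax":0,"ay":0,"az":0},{"jaw":0.35,"dx":0.002,"dy":-0.03,"dz":0,"ax":0,"ay":0,"az":0},{"jaw":0.35,"dx":0.002,"dy":-0.03,"dz":0,"ax":0,"ay":0,"az":0},{"jaw":0.35,"dx":0.002,"dy":-0.03,"dz":0,"ax":0,"ay":0,"az":0}]'
python3 -m creep '[{"jaw":0.35,"dx":0.002,"dy":-0.03,"dz":0,"ax":0,"ay":0,"az":0},{"jaw":0.35,"dx":0,"dy":0,"dz":0,"ax":0,"ay":0,"az":0},{"jaw":0.35,"dx":0,"dy":0,"dz":0,"ax":0,"ay":0,"az":0}]'
python3 - <<'E'
from h import *
go(.625,.1425,.12,-36.9)
E
```

```text
clock: 10.92
ee_pos: [0.6043, 0.1205, 0.1701]
orientation: [2.979, -0.993, -0.004]
ft_force: [-0.1, -0.5, -0.1]
finger_gap: 0.649
clock: 11.17
ee_pos: [0.6236, 0.1432, 0.1697]
orientation: [2.98, -0.991, -0.004]
ft_force: [0.1, -0.4, -0.3]
finger_gap: 0.649
clk 11.17 pos [0.6236 0.1432 0.1697] yaw -36.78 tilt [-0.0031 -0.0004] gap 0.649 F [ 0.1 -0.4 -0.3] q [ 0.11  0.57  0.04  1.05 -0.    2.32]
turn az total 0.12 | after turn: dx 0.0015 dy -0.0003 dz 0.0497
  without turning: dx 0.0015 dy -0.0003
```

```bash

python3 -m creep '[{"jaw":0.35,"dx":0.0015,"dy":0,"dz":0.025,"ax":0,"ay":0,"az":0},{"jaw":0.35,"dx":0,"dy":0,"dz":0.022,"ax":0,"ay":0,"az":0},{"jaw":0.35,"dx":0,"dy":0,"dz":0,"ax":0,"ay":0,"az":0},{"jaw":0.35,"dx":0,"dy":0,"dz":0,"ax":0,"ay":0,"az":0}]'
python3 - <<'E'
from h import *
go(.625,.1425,.064,-36.9)
save('wrist','w8')
st=read_state();print([wproj('w8',st,[.625,.1425,z]).round(1) for z in (.076,.012)])
E
```

```text
clock: 11.5
ee_pos: [0.6235, 0.1404, 0.1238]
orientation: [2.978, -0.994, -0.006]
ft_force: [0.4, 0.4, -0.3]
finger_gap: 0.651
clk 11.50 pos [0.6235 0.1404 0.1238] yaw -36.93 tilt [-0.0041 -0.0006] gap 0.651 F [ 0.4  0.4 -0.3] q [ 0.11  0.6  -0.02  0.95 -0.    2.32]
turn az total -0.03 | after turn: dx -0.0001 dy -0.0026 dz 0.0598
  without turning: dx -0.0001 dy -0.0026
[array([315.2, 297. ]), array([316.1, 255.1])]
```

View pics/w8.png

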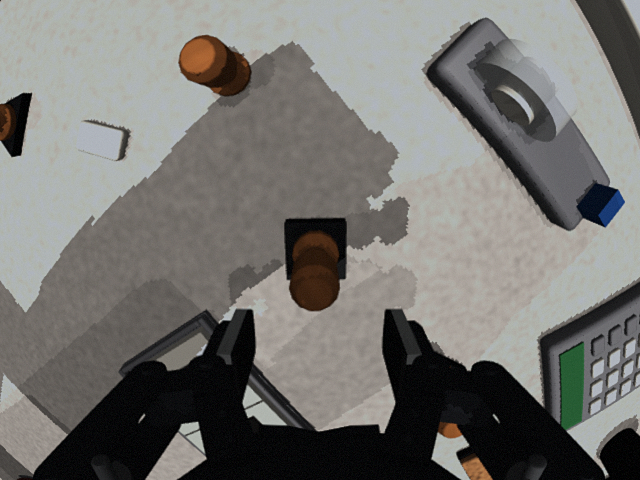

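```bash

python3 -m creep '[{"jaw":0.35,"dx":0,"dy":-0.0045,"dz":0.015,"ax":0,"ay":0,"az":0},{"jaw":0.35,"dx":0,"dy":0,"dz":0.015,"ax":0,"ay":0,"az":0},{"jaw":0.35,"dx":0,"dy":0,"dz":0.015,"ax":0,"ay":0,"az":0},{"jaw":0.35,"dx":0,"dy":0,"dz":0.0145,"ax":0,"ay":0,"az":0},{"jaw":0.35,"dx":0,"dy":0,"dz":0,"ax":0,"ay":0,"az":0},{"jaw":0.35,"dx":0,"dy":0,"dz":0,"ax":0,"ay":0,"az":0}]'
python3 - <<'E'
from h import *
go(.625,.1425,.064,-36.9)
save('wrist','w9')
st=read_state();p=st['ee_pos'];print([wproj('w9',st,[p[0],p[1],z]).round(1) for z in (.076,.07,.012)])
E
```

```text
clock: 12.05
ee_pos: [0.6282, 0.1446, 0.0666]
orientation: [-2.98, 0.994, -0.0]
ft_force: [0.2, 0.5, 1.4]
finger_gap: 0.652
clk 12.05 pos [0.6282 0.1446 0.0666] yaw -36.91 tilt [0.0002 0.    ] gap 0.652 F [0.2 0.5 1.4] q [ 0.11  0.66 -0.07  0.84 -0.    2.33]
turn az total -0.01 | after turn: dx -0.0013 dy 0.0036 dz 0.0026
  without turning: dx -0.0013 dy 0.0036
[array([316.2, 370. ]), array([316.3, 360.5]), array([316.8, 295.3])]
```

View pics/w9.png

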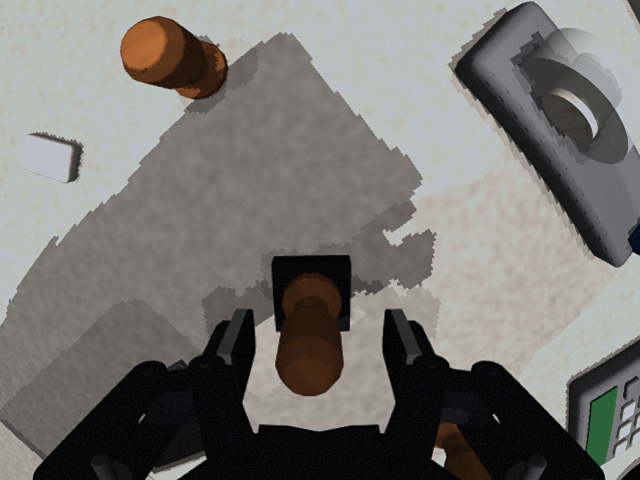

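```bash

python3 -m creep '[{"jaw":0.35,"dx":-0.0015,"dy":0.0,"dz":0.0026,"ax":0,"ay":0,"az":0},{"jaw":0.35,"dx":0,"dy":0,"dz":0,"ax":0,"ay":0,"az":0},{"jaw":1,"dx":0,"dy":0,"dz":0,"ax":0,"ay":0,"az":0},{"jaw":1,"dx":0,"dy":0,"dz":0,"ax":0,"ay":0,"az":0},{"jaw":1,"dx":0,"dy":0,"dz":0,"ax":0,"ay":0,"az":0},{"jaw":1,"dx":0,"dy":0,"dz":0,"ax":0,"ay":0,"az":0},{"jaw":1,"dx":0,"dy":0,"dz":0,"ax":0,"ay":0,"az":0},{"jaw":1,"dx":0,"dy":0,"dz":0,"ax":0,"ay":0,"az":0},{"jaw":1,"dx":0,"dy":0,"dz":0,"ax":0,"ay":0,"az":0}]' 40
python3 - <<'E'
from h import *
go(.625,.1425,.064,-36.9)
E
python3 -m creep '[{"jaw":1,"dx":0,"dy":0,"dz":-0.01,"ax":0,"ay":0,"az":0},{"jaw":1,"dx":0,"dy":0,"dz":-0.02,"ax":0,"ay":0,"az":0},{"jaw":1,"dx":0,"dy":0,"dz":-0.03,"ax":0,"ay":0,"az":0},{"jaw":1,"dx":0,"dy":0,"dz":-0.04,"ax":0,"ay":0,"az":0},{"jaw":1,"dx":0,"dy":0,"dz":-0.04,"ax":0,"ay":0,"az":0},{"jaw":1,"dx":0,"dy":0,"dz":0,"ax":0,"ay":0,"az":0},{"jaw":1,"dx":0,"dy":0,"dz":0,"ax":0,"ay":0,"az":0}]'
python3 - <<'E'
from h import *
go(.4710,.0352,.2,-3.1)
save('wrist','w10')
E
```

```text
clock: 12.85
ee_pos: [0.6271, 0.1457, 0.0635]
orientation: [-2.98, 0.994, -0.001]
ft_force: [-0.1, -0.1, 5.3]
finger_gap: 0.29
clk 12.85 pos [0.6271 0.1457 0.0635] yaw -36.89 tilt [0.0007 0.    ] gap 0.290 F [-0.1 -0.1  5.3] q [ 0.11  0.67 -0.08  0.83 -0.    2.33]
turn az total 0.01 | after turn: dx 0.0002 dy 0.0039 dz -0.0005
  without turning: dx 0.0002 dy 0.0039
clock: 13.43
ee_pos: [0.6282, 0.1459, 0.2061]
orientation: [-2.978, 0.993, -0.007]
ft_force: [0.2, -0.6, -1.0]
finger_gap: 0.293
clk 13.43 pos [0.6282 0.1459 0.2061] yaw -36.89 tilt [0.0049 0.0006] gap 0.293 F [ 0.2 -0.6 -1. ] q [0.11 0.54 0.11 1.13 0.   2.33]
turn az total -33.79 | after turn: dx -0.1510 dy 0.1190 dz 0.0061
  without turning: dx -0.0593 dy 0.1829
```

View pics/w10.png

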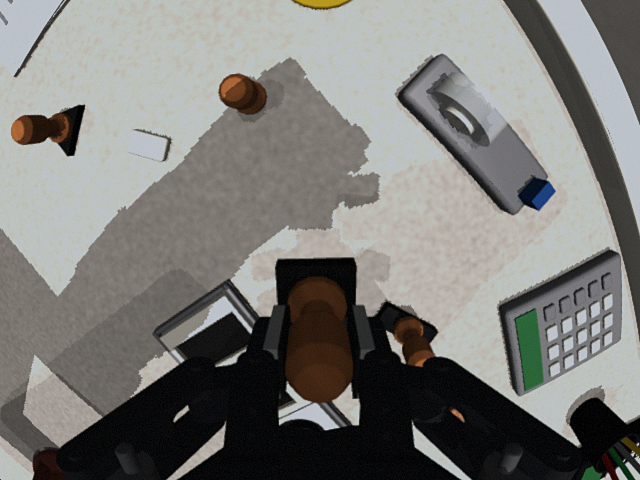

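```bash

python3 -m creep '[{"jaw":1,"dx":0,"dy":0,"dz":0,"ax":0,"ay":0,"az":-6.76},{"jaw":1,"dx":0,"dy":0,"dz":0,"ax":0,"ay":0,"az":-6.76},{"jaw":1,"dx":0,"dy":0,"dz":0,"ax":0,"ay":0,"az":-6.76},{"jaw":1,"dx":0,"dy":0,"dz":0,"ax":0,"ay":0,"az":-6.76},{"jaw":1,"dx":0,"dy":0,"dz":0,"ax":0,"ay":0,"az":-6.76},{"jaw":1,"dx":-0.025,"dy":0.0198,"dz":0,"ax":0,"ay":0,"az":0},{"jaw":1,"dx":-0.025,"dy":0.0198,"dz":0,"ax":0,"ay":0,"az":0},{"jaw":1,"dx":-0.025,"dy":0.0198,"dz":0,"ax":0,"ay":0,"az":0},{"jaw":1,"dx":-0.025,"dy":0.0198,"dz":0,"ax":0,"ay":0,"az":0},{"jaw":1,"dx":-0.025,"dy":0.0198,"dz":0,"ax":0,"ay":0,"az":0},{"jaw":1,"dx":-0.025,"dy":0.0198,"dz":0,"ax":0,"ay":0,"az":0},{"jaw":1,"dx":0,"dy":0,"dz":0,"ax":0,"ay":0,"az":0}]'
python3 -m creep '[{"jaw":1,"dx":0,"dy":0,"dz":0.02,"ax":0,"ay":0,"az":0},{"jaw":1,"dx":0,"dy":0,"dz":0.02,"ax":0,"ay":0,"az":0},{"jaw":1,"dx":0,"dy":0,"dz":0.02,"ax":0,"ay":0,"az":0},{"jaw":1,"dx":0,"dy":0,"dz":0.02,"ax":0,"ay":0,"az":0},{"jaw":1,"dx":0,"dy":0,"dz":0.01,"ax":0,"ay":0,"az":0},{"jaw":1,"dx":0,"dy":0,"dz":0,"ax":0,"ay":0,"az":0},{"jaw":1,"dx":0,"dy":0,"dz":0,"ax":0,"ay":0,"az":0}]'
python3 - <<'E'
from h import *
go(.4710,.0352,.0728,-3.1)
save('wrist','w11')
st=read_state();
for n,p in dict(rl=(.4761,.1113),rs=(.4711,.0351),rr=(.4674,-.0407)).items(): print(n,wproj('w11',st,[*p,.009]))
E
```

```text
clock: 14.48
ee_pos: [0.4645, 0.0335, 0.2012]
orientation: [3.14, -0.087, -0.012]
ft_force: [1.2, 0.4, -1.3]
finger_gap: 0.288
clock: 15.07
ee_pos: [0.4695, 0.0353, 0.112]
orientation: [-3.14, 0.085, 0.005]
ft_force: [-1.0, 0.7, 0.1]
finger_gap: 0.292
clk 15.07 pos [0.4695 0.0353 0.112 ] yaw -3.09 tilt [-0.0032  0.0003] gap 0.292 F [-1.   0.7  0.1] q [-0.08  0.33 -0.52  0.73  0.    1.54]
turn az total 0.01 | after turn: dx 0.0016 dy 0.0000 dz 0.0392
  without turning: dx 0.0016 dy 0.0000
rl [320.22641074 139.39116489]
rs [318.74724758 262.06997237]
rr [319.30196512 361.08185984]
```

View pics/w11.png

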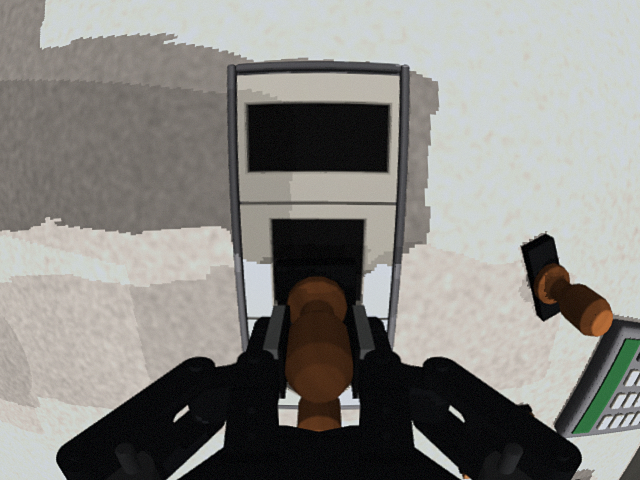

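```bash

python3 -m creep '[{"jaw":1,"dx":0.0012,"dy":-0.0003,"dz":0.012,"ax":0,"ay":0,"az":0},{"jaw":1,"dx":0,"dy":0,"dz":0.01,"ax":0,"ay":0,"az":0},{"jaw":1,"dx":0,"dy":0,"dz":0.01,"ax":0,"ay":0,"az":0},{"jaw":1,"dx":0,"dy":0,"dz":0.005,"ax":0,"ay":0,"az":0},{"jaw":1,"dx":0,"dy":0,"dz":0,"ax":0,"ay":0,"az":0},{"jaw":1,"dx":0,"dy":0,"dz":0,"ax":0,"ay":0,"az":0}]'
python3 - <<'E'
from h import *
go(.4710,.0352,.0727,-3.1)
save('wrist','w12')
E
```

```text
clock: 15.62
ee_pos: [0.4721, 0.0354, 0.0766]
orientation: [3.14, -0.085, 0.0]
ft_force: [0.6, -0.2, -1.2]
finger_gap: 0.292
clk 15.62 pos [0.4721 0.0354 0.0766] yaw -3.09 tilt [ 0.0003 -0.    ] gap 0.292 F [ 0.6 -0.2 -1.2] q [-0.08  0.38 -0.55  0.63  0.    1.54]
turn az total 0.01 | after turn: dx -0.0011 dy 0.0003 dz 0.0039
  without turning: dx -0.0011 dy 0.0003
```

View pics/w12.png

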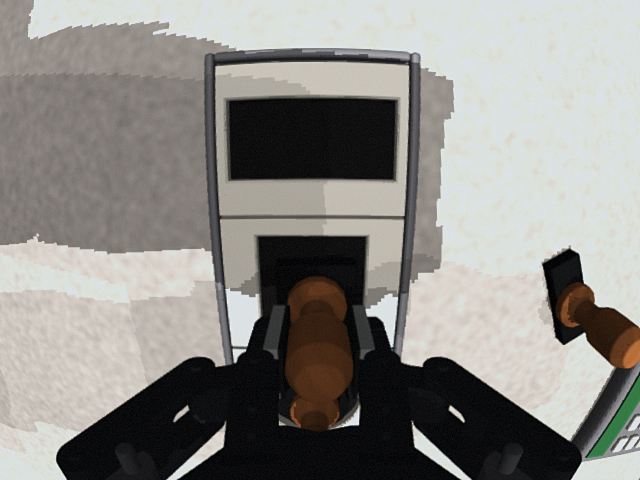

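```bash

python3 -m creep '[{"jaw":1,"dx":-0.001,"dy":0,"dz":0.0015,"ax":0,"ay":0,"az":0},{"jaw":1,"dx":0,"dy":0,"dz":0.0015,"ax":0,"ay":0,"az":0},{"jaw":1,"dx":0,"dy":0,"dz":0,"ax":0,"ay":0,"az":0},{"jaw":1,"dx":0,"dy":0,"dz":0,"ax":0,"ay":0,"az":0}]'
python3 -m creep '[{"jaw":1,"dx":0,"dy":0,"dz":0.0007,"ax":0,"ay":0,"az":0},{"jaw":1,"dx":0,"dy":0,"dz":0,"ax":0,"ay":0,"az":0}]'
python3 -m creep '[{"jaw":1,"dx":0,"dy":0,"dz":0.0006,"ax":0,"ay":0,"az":0},{"jaw":1,"dx":0,"dy":0,"dz":0,"ax":0,"ay":0,"az":0}]'
```

```text
clock: 16.0
ee_pos: [0.4709, 0.0355, 0.0732]
orientation: [3.14, -0.085, 0.0]
ft_force: [-0.2, 0.4, -1.3]
finger_gap: 0.292
clock: 16.17
ee_pos: [0.471, 0.0354, 0.0725]
orientation: [3.14, -0.085, 0.0]
ft_force: [0.1, 0.6, 0.6]
finger_gap: 0.289
clock: 16.33
ee_pos: [0.471, 0.0355, 0.0724]
orientation: [3.14, -0.085, 0.001]
ft_force: [-1.9, -0.3, 10.7]
finger_gap: 0.289
```

```bash

python3 -m creep '[{"jaw":1,"dx":0,"dy":0,"dz":-0.0004,"ax":0,"ay":0,"az":0},{"jaw":0.35,"dx":0,"dy":0,"dz":0,"ax":0,"ay":0,"az":0},{"jaw":0.35,"dx":0,"dy":0,"dz":0,"ax":0,"ay":0,"az":0},{"jaw":0.35,"dx":0,"dy":0,"dz":0,"ax":0,"ay":0,"az":0},{"jaw":0.35,"dx":0,"dy":0,"dz":0,"ax":0,"ay":0,"az":0},{"jaw":0.35,"dx":0,"dy":0,"dz":0,"ax":0,"ay":0,"az":0},{"jaw":0.35,"dx":0,"dy":0,"dz":-0.02,"ax":0,"ay":0,"az":0},{"jaw":0.35,"dx":0,"dy":0,"dz":-0.03,"ax":0,"ay":0,"az":0},{"jaw":0.35,"dx":0,"dy":0,"dz":-0.03,"ax":0,"ay":0,"az":0},{"jaw":0.35,"dx":0,"dy":0,"dz":-0.02,"ax":0,"ay":0,"az":0},{"jaw":0.35,"dx":0,"dy":0,"dz":0,"ax":0,"ay":0,"az":0},{"jaw":0.35,"dx":0,"dy":0,"dz":0,"ax":0,"ay":0,"az":0}]'
python3 - <<'E'
from h import *
go(.6382,.0095,.172,-67.5)
save('wrist','w13')
E
```

```text
clock: 17.33
ee_pos: [0.4716, 0.0354, 0.173]
orientation: [3.14, -0.085, 0.004]
ft_force: [-0.5, 0.8, -0.1]
finger_gap: 0.651
clk 17.33 pos [0.4716 0.0354 0.173 ] yaw -3.09 tilt [ 0.0024 -0.0002] gap 0.651 F [-0.5  0.8 -0.1] q [-0.08  0.26 -0.43  0.88  0.    1.54]
turn az total 64.41 | after turn: dx 0.0877 dy -0.1440 dz 0.0010
  without turning: dx 0.1677 dy 0.0169
```

View pics/w13.png

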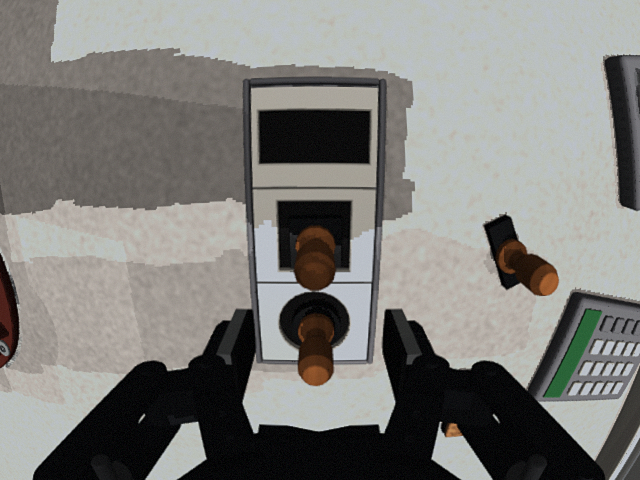

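```bash

python3 -m creep '[{"jaw":0.35,"dx":0.034,"dy":0.0034,"dz":0,"ax":0,"ay":0,"az":0},{"jaw":0.35,"dx":0.034,"dy":0.0034,"dz":0,"ax":0,"ay":0,"az":0},{"jaw":0.35,"dx":0.034,"dy":0.0034,"dz":0,"ax":0,"ay":0,"az":0},{"jaw":0.35,"dx":0.034,"dy":0.0034,"dz":0,"ax":0,"ay":0,"az":0},{"jaw":0.35,"dx":0.034,"dy":0.0034,"dz":0,"ax":0,"ay":0,"az":0},{"jaw":0.35,"dx":0,"dy":0,"dz":0,"ax":0,"ay":0,"az":6.44},{"jaw":0.35,"dx":0,"dy":0,"dz":0,"ax":0,"ay":0,"az":6.44},{"jaw":0.35,"dx":0,"dy":0,"dz":0,"ax":0,"ay":0,"az":6.44},{"jaw":0.35,"dx":0,"dy":0,"dz":0,"ax":0,"ay":0,"az":6.44},{"jaw":0.35,"dx":0,"dy":0,"dz":0,"ax":0,"ay":0,"az":6.44},{"jaw":0.35,"dx":0,"dy":0,"dz":0,"ax":0,"ay":0,"az":6.44},{"jaw":0.35,"dx":0,"dy":0,"dz":0,"ax":0,"ay":0,"az":6.44}]'
python3 -m creep '[{"jaw":0.35,"dx":0,"dy":0,"dz":0,"ax":0,"ay":0,"az":6.44},{"jaw":0.35,"dx":0,"dy":0,"dz":0,"ax":0,"ay":0,"az":6.44},{"jaw":0.35,"dx":0,"dy":0,"dz":0,"ax":0,"ay":0,"az":6.44},{"jaw":0.35,"dx":0,"dy":0,"dz":0.024,"ax":0,"ay":0,"az":0},{"jaw":0.35,"dx":0,"dy":0,"dz":0.024,"ax":0,"ay":0,"az":0},{"jaw":0.35,"dx":0,"dy":0,"dz":0,"ax":0,"ay":0,"az":0},{"jaw":0.35,"dx":0,"dy":0,"dz":0,"ax":0,"ay":0,"az":0}]'
python3 - <<'E'
from h import *
go(.6382,.0095,.064,-67.5)
save('wrist','w14')
st=read_state();print([wproj('w14',st,[.6382,.0095,z]).round(1) for z in (.076,.012)])
E
```

```text
clock: 18.38
ee_pos: [0.6388, 0.0094, 0.17]
orientation: [2.864, -1.29, -0.005]
ft_force: [-0.9, -0.9, -0.6]
finger_gap: 0.65
clock: 18.97
ee_pos: [0.6379, 0.0095, 0.122]
orientation: [2.61, -1.744, -0.007]
ft_force: [0.6, -0.9, 1.7]
finger_gap: 0.649
clk 18.97 pos [0.6379 0.0095 0.122 ] yaw -67.49 tilt [-0.005   0.0005] gap 0.649 F [ 0.6 -0.9  1.7] q [-0.1   0.6  -0.03  0.95  0.    2.65]
turn az total 0.01 | after turn: dx 0.0001 dy -0.0003 dz 0.0580
  without turning: dx 0.0001 dy -0.0003
[array([316.8, 303.5]), array([317.3, 259.8])]
```

View pics/w14.png

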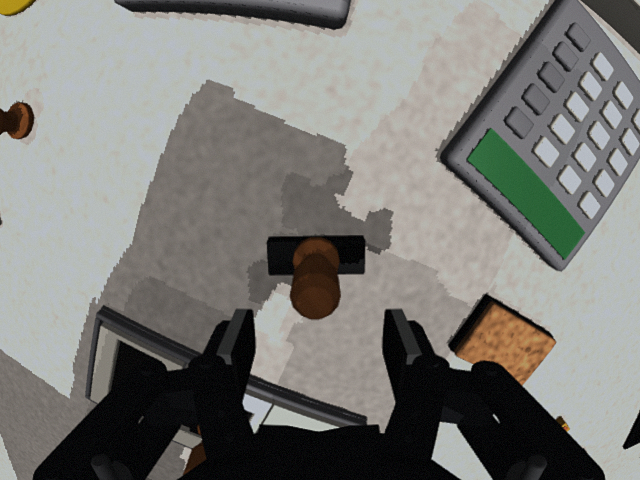

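```bash

python3 -m creep '[{"jaw":0.35,"dx":-0.0003,"dy":-0.0025,"dz":0.015,"ax":0,"ay":0,"az":0},{"jaw":0.35,"dx":0,"dy":0,"dz":0.015,"ax":0,"ay":0,"az":0},{"jaw":0.35,"dx":0,"dy":0,"dz":0.015,"ax":0,"ay":0,"az":0},{"jaw":0.35,"dx":0,"dy":0,"dz":0.013,"ax":0,"ay":0,"az":0},{"jaw":0.35,"dx":0,"dy":0,"dz":0,"ax":0,"ay":0,"az":0},{"jaw":0.35,"dx":0,"dy":0,"dz":0,"ax":0,"ay":0,"az":0}]'
python3 - <<'E'
from h import *
go(.6382,.0095,.064,-67.5)
save('wrist','w15')
st=read_state();p=st['ee_pos'];print([wproj('w15',st,[p[0],p[1],z]).round(1) for z in (.076,.07,.012)])
E
```

```text
clock: 19.52
ee_pos: [0.6421, 0.0106, 0.0669]
orientation: [-2.612, 1.745, -0.0]
ft_force: [-0.6, -0.3, 0.8]
finger_gap: 0.652
clk 19.52 pos [0.6421 0.0106 0.0669] yaw -67.49 tilt [ 0.0001 -0.    ] gap 0.652 F [-0.6 -0.3  0.8] q [-0.1   0.66 -0.08  0.83 -0.    2.65]
turn az total 0.01 | after turn: dx -0.0005 dy 0.0040 dz 0.0029
  without turning: dx -0.0005 dy 0.0040
[array([317.2, 370.3]), array([317.2, 360.8]), array([317.6, 295.6])]
```

View pics/w15.png

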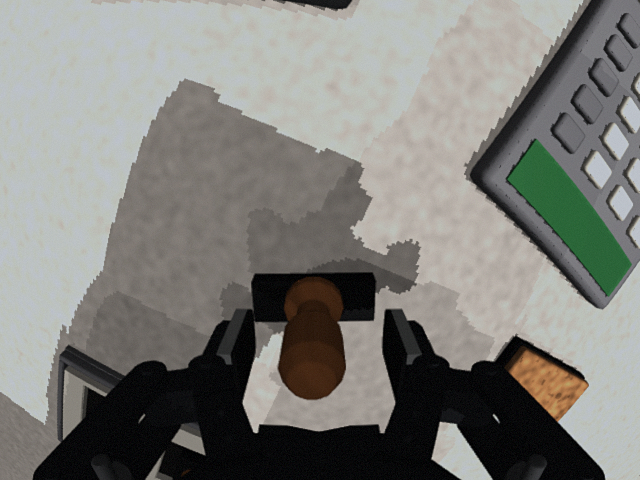

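```bash

python3 -m creep '[{"jaw":0.35,"dx":-0.001,"dy":0.001,"dz":0.0029,"ax":0,"ay":0,"az":0},{"jaw":0.35,"dx":0,"dy":0,"dz":0,"ax":0,"ay":0,"az":0},{"jaw":1,"dx":0,"dy":0,"dz":0,"ax":0,"ay":0,"az":0},{"jaw":1,"dx":0,"dy":0,"dz":0,"ax":0,"ay":0,"az":0},{"jaw":1,"dx":0,"dy":0,"dz":0,"ax":0,"ay":0,"az":0},{"jaw":1,"dx":0,"dy":0,"dz":0,"ax":0,"ay":0,"az":0},{"jaw":1,"dx":0,"dy":0,"dz":0,"ax":0,"ay":0,"az":0},{"jaw":1,"dx":0,"dy":0,"dz":0,"ax":0,"ay":0,"az":0},{"jaw":1,"dx":0,"dy":0,"dz":0,"ax":0,"ay":0,"az":0}]' 40
python3 - <<'E'
from h import *
go(.6382,.0095,.064,-67.5)
E
python3 -m creep '[{"jaw":1,"dx":0,"dy":0,"dz":-0.01,"ax":0,"ay":0,"az":0},{"jaw":1,"dx":0,"dy":0,"dz":-0.02,"ax":0,"ay":0,"az":0},{"jaw":1,"dx":0,"dy":0,"dz":-0.03,"ax":0,"ay":0,"az":0},{"jaw":1,"dx":0,"dy":0,"dz":-0.04,"ax":0,"ay":0,"az":0},{"jaw":1,"dx":0,"dy":0,"dz":-0.04,"ax":0,"ay":0,"az":0},{"jaw":1,"dx":0,"dy":0,"dz":0,"ax":0,"ay":0,"az":0},{"jaw":1,"dx":0,"dy":0,"dz":0,"ax":0,"ay":0,"az":0}]'
python3 - <<'E'
from h import *
go(.4755,.1113,.2,-3.1)
save('wrist','w16')
E
```

```text
clock: 20.32
ee_pos: [0.6408, 0.0111, 0.0637]
orientation: [-2.612, 1.745, -0.001]
ft_force: [-0.5, 0.5, 4.9]
finger_gap: 0.29
clk 20.32 pos [0.6408 0.0111 0.0637] yaw -67.49 tilt [0.0006 0.    ] gap 0.290 F [-0.5  0.5  4.9] q [-0.1   0.66 -0.09  0.82  0.    2.65]
turn az total 0.01 | after turn: dx 0.0005 dy 0.0030 dz -0.0003
  without turning: dx 0.0005 dy 0.0030
clock: 20.9
ee_pos: [0.642, 0.0109, 0.2063]
orientation: [-2.61, 1.744, -0.007]
ft_force: [0.0, 0.7, -1.1]
finger_gap: 0.289
clk 20.90 pos [0.642  0.0109 0.2063] yaw -67.49 tilt [ 0.005  -0.0006] gap 0.289 F [ 0.   0.7 -1.1] q [-0.1   0.54  0.1   1.12 -0.    2.65]
turn az total -64.39 | after turn: dx -0.1717 dy -0.0912 dz 0.0063
  without turning: dx -0.1565 dy 0.1154
```

View pics/w16.png

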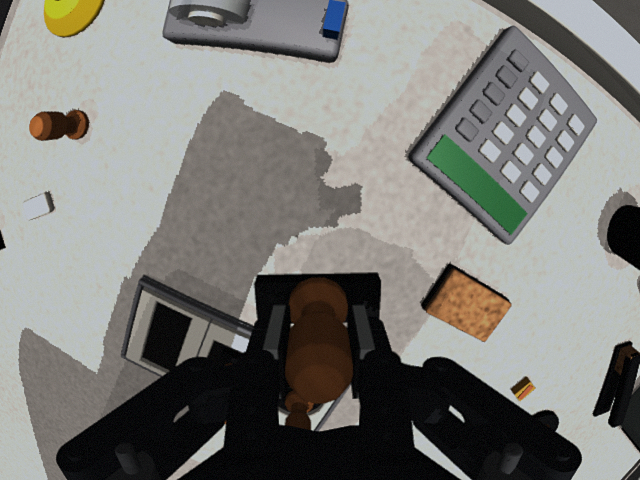

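```bash

python3 -m creep '[{"jaw":1,"dx":0,"dy":0,"dz":0,"ax":0,"ay":0,"az":-6.44},{"jaw":1,"dx":0,"dy":0,"dz":0,"ax":0,"ay":0,"az":-6.44},{"jaw":1,"dx":0,"dy":0,"dz":0,"ax":0,"ay":0,"az":-6.44},{"jaw":1,"dx":0,"dy":0,"dz":0,"ax":0,"ay":0,"az":-6.44},{"jaw":1,"dx":0,"dy":0,"dz":0,"ax":0,"ay":0,"az":-6.44},{"jaw":1,"dx":0,"dy":0,"dz":0,"ax":0,"ay":0,"az":-6.44},{"jaw":1,"dx":0,"dy":0,"dz":0,"ax":0,"ay":0,"az":-6.44},{"jaw":1,"dx":0,"dy":0,"dz":0,"ax":0,"ay":0,"az":-6.44},{"jaw":1,"dx":0,"dy":0,"dz":0,"ax":0,"ay":0,"az":-6.44},{"jaw":1,"dx":0,"dy":0,"dz":0,"ax":0,"ay":0,"az":-6.44},{"jaw":1,"dx":0,"dy":0,"dz":0,"ax":0,"ay":0,"az":0}]'
python3 -m creep '[{"jaw":1,"dx":-0.0285,"dy":-0.0152,"dz":0,"ax":0,"ay":0,"az":0},{"jaw":1,"dx":-0.0285,"dy":-0.0152,"dz":0,"ax":0,"ay":0,"az":0},{"jaw":1,"dx":-0.0285,"dy":-0.0152,"dz":0,"ax":0,"ay":0,"az":0},{"jaw":1,"dx":-0.0285,"dy":-0.0152,"dz":0,"ax":0,"ay":0,"az":0},{"jaw":1,"dx":-0.0285,"dy":-0.0152,"dz":0,"ax":0,"ay":0,"az":0},{"jaw":1,"dx":-0.0285,"dy":-0.0152,"dz":0,"ax":0,"ay":0,"az":0},{"jaw":1,"dx":0,"dy":0,"dz":0.02,"ax":0,"ay":0,"az":0},{"jaw":1,"dx":0,"dy":0,"dz":0.03,"ax":0,"ay":0,"az":0},{"jaw":1,"dx":0,"dy":0,"dz":0.02,"ax":0,"ay":0,"az":0},{"jaw":1,"dx":0,"dy":0,"dz":0.02,"ax":0,"ay":0,"az":0},{"jaw":1,"dx":0,"dy":0,"dz":0,"ax":0,"ay":0,"az":0},{"jaw":1,"dx":0,"dy":0,"dz":0,"ax":0,"ay":0,"az":0}]'
python3 - <<'E'
from h import *
go(.4755,.1113,.0728,-3.1)
save('wrist','w17')
st=read_state();
for n,p in dict(rl=(.4755,.1113)).items(): print(n,wproj('w17',st,[*p,.009]),wproj('w17',st,[*p,.017]))
E
```

```text
clock: 21.87
ee_pos: [0.6394, 0.0112, 0.2014]
orientation: [-3.14, 0.077, 0.005]
ft_force: [-0.3, 0.0, -1.2]
finger_gap: 0.291
clock: 22.87
ee_pos: [0.4734, 0.1113, 0.1123]
orientation: [3.14, -0.089, -0.005]
ft_force: [-0.7, 0.8, -0.8]
finger_gap: 0.291
clk 22.87 pos [0.4734 0.1113 0.1123] yaw -3.23 tilt [-0.0035 -0.0003] gap 0.291 F [-0.7  0.8 -0.8] q [ 0.08  0.36 -0.47  0.74 -0.    1.71]
turn az total -0.13 | after turn: dx 0.0021 dy -0.0001 dz 0.0395
  without turning: dx 0.0021 dy -0.0001
rl [318.98769832 261.50070133] [318.98342061 265.9224775 ]
```

View pics/w17.png

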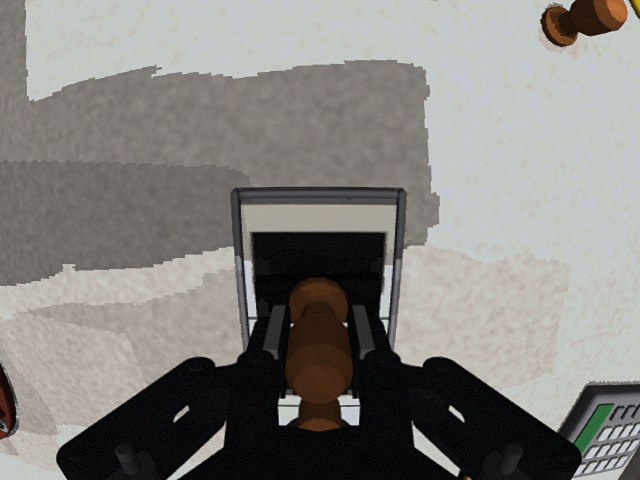

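```bash

python3 -m creep '[{"jaw":1,"dx":0.001,"dy":0,"dz":0.012,"ax":0,"ay":0,"az":0},{"jaw":1,"dx":0,"dy":0,"dz":0.01,"ax":0,"ay":0,"az":0},{"jaw":1,"dx":0,"dy":0,"dz":0.005,"ax":0,"ay":0,"az":0},{"jaw":1,"dx":0,"dy":0,"dz":0,"ax":0,"ay":0,"az":0},{"jaw":1,"dx":0,"dy":0,"dz":0,"ax":0,"ay":0,"az":0}]'
python3 - <<'E'
from h import *
go(.4755,.1113,.0727,-3.1)
save('wrist','w18')
st=read_state();t=np.radians(-3.1);ex=np.array([np.cos(t),np.sin(t)]);ey=np.array([-np.sin(t),np.cos(t)])
c=np.array([.4755,.1113])
for a,b in [(-.041,.02),(.041,.02)]: print(wproj('w18',st,[*(c+a*ex+b*ey),.017]))
p=st['ee_pos'][:2]
for a,b in [(-.032,.012),(.032,.012)]: print('stamp',wproj('w18',st,[*(p+a*ex+b*ey),st['ee_pos'][2]-.0637+.012]))
E
```

```text
clock: 23.33
ee_pos: [0.4761, 0.1113, 0.087]
orientation: [-3.14, 0.086, -0.001]
ft_force: [0.2, -1.0, -1.9]
finger_gap: 0.291
clk 23.33 pos [0.4761 0.1113 0.087 ] yaw -3.12 tilt [0.0007 0.    ] gap 0.291 F [ 0.2 -1.  -1.9] q [ 0.08  0.39 -0.5   0.68 -0.    1.71]
turn az total -0.02 | after turn: dx -0.0006 dy 0.0001 dz 0.0143
  without turning: dx -0.0006 dy 0.0001
[239.23873611 248.37053394]
[391.62428733 248.25028824]
stamp [252.04978675 274.87713428]
stamp [381.14726828 274.80621995]
```

View pics/w18.png

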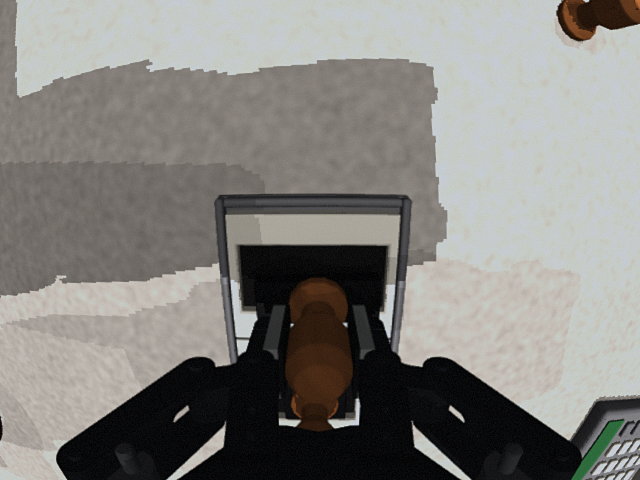

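```bash

python3 -m creep '[{"jaw":1,"dx":-0.001,"dy":0,"dz":0.006,"ax":0,"ay":0,"az":0},{"jaw":1,"dx":0,"dy":0,"dz":0.004,"ax":0,"ay":0,"az":0},{"jaw":1,"dx":0,"dy":0,"dz":0.003,"ax":0,"ay":0,"az":0},{"jaw":1,"dx":0,"dy":0,"dz":0,"ax":0,"ay":0,"az":0},{"jaw":1,"dx":0,"dy":0,"dz":0,"ax":0,"ay":0,"az":0}]'
python3 -m creep '[{"jaw":1,"dx":0,"dy":0,"dz":0.0006,"ax":0,"ay":0,"az":0},{"jaw":1,"dx":0,"dy":0,"dz":0,"ax":0,"ay":0,"az":0}]'
```

```text
clock: 23.8
ee_pos: [0.4746, 0.1114, 0.0731]
orientation: [3.14, -0.085, -0.001]
ft_force: [0.6, 0.7, -0.6]
finger_gap: 0.287
clock: 23.97
ee_pos: [0.4748, 0.1114, 0.0727]
orientation: [3.14, -0.085, 0.0]
ft_force: [-0.0, -0.5, -0.3]
finger_gap: 0.286
```

```bash

python3 -m creep '[{"jaw":1,"dx":0,"dy":0,"dz":0.0006,"ax":0,"ay":0,"az":0},{"jaw":1,"dx":0,"dy":0,"dz":0,"ax":0,"ay":0,"az":0}]'
python3 -m creep '[{"jaw":1,"dx":0,"dy":0,"dz":0.0003,"ax":0,"ay":0,"az":0},{"jaw":1,"dx":0,"dy":0,"dz":0,"ax":0,"ay":0,"az":0}]'
```

```text
clock: 24.13
ee_pos: [0.4747, 0.1114, 0.0726]
orientation: [-3.14, 0.085, -0.0]
ft_force: [-2.9, 0.8, 6.4]
finger_gap: 0.292
clock: 24.3
ee_pos: [0.4747, 0.1114, 0.0725]
orientation: [-3.14, 0.085, -0.0]
ft_force: [-4.0, -0.1, 12.6]
finger_gap: 0.29
```

Seated. Release, retreat up and back out of the cameras' way.

```bash

python3 -m creep '[{"jaw":1,"dx":0,"dy":0,"dz":-0.0004,"ax":0,"ay":0,"az":0},{"jaw":0.35,"dx":0,"dy":0,"dz":0,"ax":0,"ay":0,"az":0},{"jaw":0.35,"dx":0,"dy":0,"dz":0,"ax":0,"ay":0,"az":0},{"jaw":0.35,"dx":0,"dy":0,"dz":0,"ax":0,"ay":0,"az":0},{"jaw":0.35,"dx":0,"dy":0,"dz":0,"ax":0,"ay":0,"az":0},{"jaw":0.35,"dx":0,"dy":0,"dz":0,"ax":0,"ay":0,"az":0},{"jaw":0.35,"dx":0,"dy":0,"dz":-0.02,"ax":0,"ay":0,"az":0},{"jaw":0.35,"dx":0,"dy":0,"dz":-0.03,"ax":0,"ay":0,"az":0},{"jaw":0.35,"dx":0,"dy":0,"dz":-0.03,"ax":0,"ay":0,"az":0},{"jaw":0.35,"dx":0,"dy":0,"dz":-0.03,"ax":0,"ay":0,"az":0},{"jaw":0.35,"dx":0,"dy":0,"dz":-0.03,"ax":0,"ay":0,"az":0},{"jaw":0.35,"dx":0,"dy":0,"dz":0,"ax":0,"ay":0,"az":0}]'
python3 -m creep '[{"jaw":0.35,"dx":-0.012,"dy":-0.028,"dz":-0.005,"ax":0,"ay":0,"az":0},{"jaw":0.35,"dx":-0.012,"dy":-0.028,"dz":-0.005,"ax":0,"ay":0,"az":0},{"jaw":0.35,"dx":-0.012,"dy":-0.028,"dz":-0.005,"ax":0,"ay":0,"az":0},{"jaw":0.35,"dx":-0.012,"dy":-0.028,"dz":-0.005,"ax":0,"ay":0,"az":0},{"jaw":0.35,"dx":-0.012,"dy":-0.028,"dz":-0.005,"ax":0,"ay":0,"az":0},{"jaw":0.35,"dx":-0.012,"dy":-0.028,"dz":-0.005,"ax":0,"ay":0,"az":0},{"jaw":0.35,"dx":-0.012,"dy":-0.028,"dz":0,"ax":0,"ay":0,"az":0},{"jaw":0.35,"dx":-0.012,"dy":-0.028,"dz":0,"ax":0,"ay":0,"az":0},{"jaw":0.35,"dx":-0.012,"dy":-0.028,"dz":0,"ax":0,"ay":0,"az":0},{"jaw":0.35,"dx":0,"dy":0,"dz":0,"ax":0,"ay":0,"az":0},{"jaw":0.35,"dx":0,"dy":0,"dz":0,"ax":0,"ay":0,"az":0}]'
python3 - <<'E'
from h import *
save('top','t1');save('scene','s1')
a=cv2.imread('pics/t1.png')
cv2.imwrite('pics/t1c.png',cv2.convertScaleAbs(cv2.resize(a[230:310,230:370],None,fx=5.5,fy=5.5,interpolation=cv2.INTER_CUBIC),alpha=1.7))
a=cv2.imread('pics/s1.png')
cv2.imwrite('pics/s1c.png',cv2.convertScaleAbs(cv2.resize(a[170:300,280:430],None,fx=4.5,fy=4.5,interpolation=cv2.INTER_CUBIC),alpha=1.6))
E
```

```text
clock: 25.3
ee_pos: [0.4775, 0.1117, 0.2174]
orientation: [-3.14, 0.085, -0.013]
ft_force: [1.3, -0.4, 0.3]
finger_gap: 0.649
clock: 26.22
ee_pos: [0.3797, 0.3698, 0.2415]
orientation: [3.14, -0.08, -0.001]
ft_force: [0.5, -0.4, -0.4]
finger_gap: 0.653
```

View pics/t1.png

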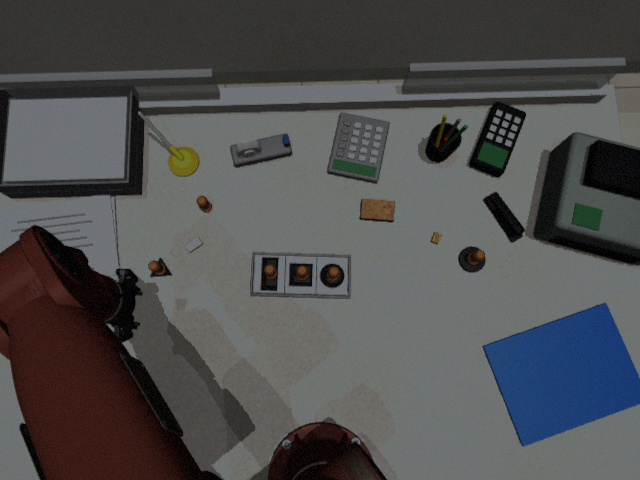

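View pics/t1c.png

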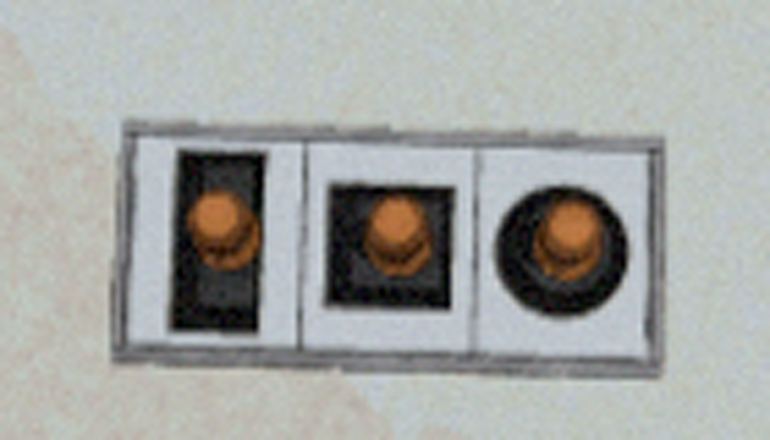

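View pics/s1c.png

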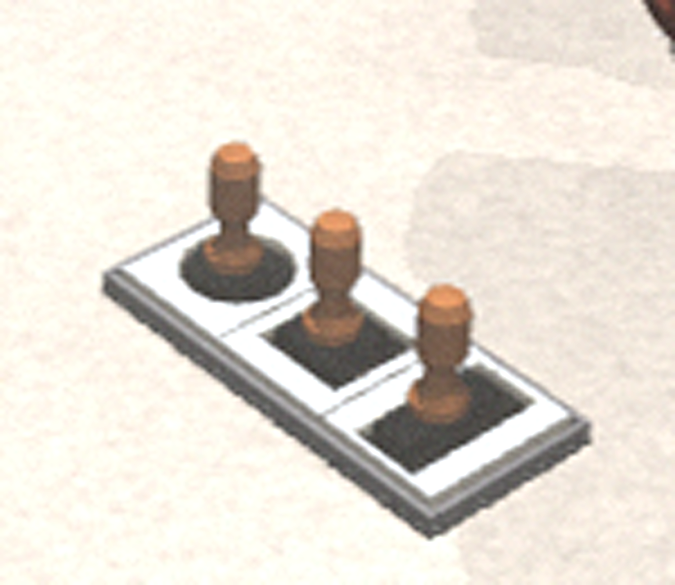

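```bash
python3 - <<'E'
from h import *
s=read_state();print(s['clock'],np.abs(s['qvel']).max(),s['ft_force'])
print(sign_off())
E
```

```text
26.3167 0.020540204410549073 [ 0.37213553 -0.02736252  1.11037826]
the job is handed in; nothing more can be done
None
```

I put the round, square and long stamps, in that order, into the rests with matching recesses, and handed the job in at 26.3 s.

- **Placing:** I lowered each stamp until the wrist force showed the plate touching the recess floor, then opened the jaws and backed off. The peak wrist force I read was about 20 N. The arm's height at contact was about 9 mm above its height at the grasp, which matches the recess floor.
- **Last pictures (top and scene):** All three stamps stand upright with their plates inside their recesses. In the top picture, the triangle stamp, the spare handle and the paperweight are at the same pixels as at the start. The arm was clear of everything.
- **Disagreement:** During the approaches, the wrist camera put the round and long stamps about 2–5 mm from where the top camera did, and the square about 3–5 mm. I aimed between the two, and at grasp height they agreed to about 1–2 mm.

No check failed.

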